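# Find the full fixings tin and put the tins away

## Task

Of the identical closed tins on the bench one is still full of brass handle bolts and the others are used up: heft each to find it. Put the full tin, lid up, in the top drawer of the bench chest and leave the drawer fully shut. Stand the empties lid up on the low shelf in one neat row down the middle of the board, each with its long side along the board and no more than a finger's breadth (20 mm) from the next, and leave the marker pen and the clamp beside the tins where they lie.

Things in the scene. Friction and masses are not known exactly. Their poses are not given: they have to be found in the camera images.
- tin_a_mid (a point): one of three to five outwardly identical closed tinplate tins, 80 mm long x 56 mm wide x 50 mm high, standing lid up on the bench; the point is the centre of the tin, 25 mm above its underside; its z axis points up through the lid, its y axis runs along the 80 mm length, its x axis across the 56 mm width (the way to grip it). Either the one full tin (about 0.5 to 0.72 kg) or an emptied one (about 0.11 to 0.19 kg): only lifting tells. None if there is no such tin this time
- tin_b_mid (a point): one of three to five outwardly identical closed tinplate tins, 80 mm long x 56 mm wide x 50 mm high, standing lid up on the bench; the point is the centre of the tin, 25 mm above its underside; its z axis points up through the lid, its y axis runs along the 80 mm length, its x axis across the 56 mm width (the way to grip it). Either the one full tin (about 0.5 to 0.72 kg) or an emptied one (about 0.11 to 0.19 kg): only lifting tells. None if there is no such tin this time
- tin_c_mid (a point): one of three to five outwardly identical closed tinplate tins, 80 mm long x 56 mm wide x 50 mm high, standing lid up on the bench; the point is the centre of the tin, 25 mm above its underside; its z axis points up through the lid, its y axis runs along the 80 mm length, its x axis across the 56 mm width (the way to grip it). Either the one full tin (about 0.5 to 0.72 kg) or an emptied one (about 0.11 to 0.19 kg): only lifting tells. None if there is no such tin this time
- tin_d_mid (a point): one of three to five outwardly identical closed tinplate tins, 80 mm long x 56 mm wide x 50 mm high, standing lid up on the bench; the point is the centre of the tin, 25 mm above its underside; its z axis points up through the lid, its y axis runs along the 80 mm length, its x axis across the 56 mm width (the way to grip it). Either the one full tin (about 0.5 to 0.72 kg) or an emptied one (about 0.11 to 0.19 kg): only lifting tells. None if there is no such tin this time
- tin_e_mid (a point): one of three to five outwardly identical closed tinplate tins, 80 mm long x 56 mm wide x 50 mm high, standing lid up on the bench; the point is the centre of the tin, 25 mm above its underside; its z axis points up through the lid, its y axis runs along the 80 mm length, its x axis across the 56 mm width (the way to grip it). Either the one full tin (about 0.5 to 0.72 kg) or an emptied one (about 0.11 to 0.19 kg): only lifting tells. None if there is no such tin this time
- tin_a: the same tin as tin_a_mid; origin at the middle of its underside
- tin_b: the same tin as tin_b_mid; origin at the middle of its underside
- tin_c: the same tin as tin_c_mid; origin at the middle of its underside
- tin_d: the same tin as tin_d_mid; origin at the middle of its underside
- tin_e: the same tin as tin_e_mid; origin at the middle of its underside
- shelf_top (a point): low plywood shelf standing on the bench to the robot's left: a board 400 mm long, 120 mm deep, with its top 90 mm above the bench; this point is the middle of the board's top. Its y axis runs along the board (the row), its x axis points across it to the back, where an upright lip rises 12 mm above the board, 60 to 72 mm behind the middle; the end cheeks rise 12 mm above the board too; the front has no lip
- drawer0 (a joint): travel of the top drawer of the grey two-drawer bench chest (260 mm deep, 300 mm wide, 184 mm high) to the robot's right: 0 m fully shut, 0.18 m fully open, grows as it is pulled towards the robot; stays where it is left, takes some 1 to 3 N to move; may start a little ajar
- drawer_handle (a point): middle of the top drawer's bar handle, a round bar 11 mm thick and 120 mm long across the front, on two stems near its ends, standing 35 mm in front of the drawer front and 38 mm lower than the chest's top; its x axis points into the chest (the drawer opens along -x), its y axis along the bar; moves with the drawer
- drawer_in (a point): point on the top drawer's inner floor (102 mm above the bench), mid-width, against the inside of the front panel. The inside runs 215 mm back from it (x axis, into the chest) and 129 mm to either side (y); walls rise 53 mm, front panel 70 mm; 70 mm clear under the chest's top. Drawn out by q, all beyond q - 6 mm behind it is covered. Drawer's underside is 96 mm above the bench
- marker: bystander: felt marker pen lying in front of the shelf, 140 mm long, 16 mm thick; origin under its middle
- clamp: bystander: steel toolmaker's clamp lying on the bench to the right of the tins, 70 x 100 mm, 20 mm high; origin under its middle
There are look-alikes about, which are no part of the job. Leave any red look-alike of the tin_a alone.

How it is judged:
By the outcome, as a careful person would: the job done as asked, in the order asked, and still so for the second after the job is handed in, with the robot touching nothing.
Of tin_a, tin_c, tin_e only 1 to 3 are there at a start; the rules pass over those that are not, and their reading is None.
At some moment in a run one of tin_a, tin_b, tin_c, tin_d, tin_e may be knocked a few centimetres aside while the robot is not near it.
It also fails if it takes over 210 s, if anything falls off the work surface, if the arm or the gripper's body presses on something with over 40 N, if the wrist force passes 120 N, or if a joint passes its speed limit or range.

## Robot

A 6-joint arm with a two-finger parallel gripper is mounted at the origin on the work surface. World frame = base frame: x ahead of the robot, y to its left, z up, the work surface at z = 0. Lengths are in m, angles in degrees, forces in N, time in s.
With the tool pointing down it reaches from about 0.35 to 0.875 m from the base axis. Payload 4.2 kg.
Tool frame: the origin (TCP) lies on the centre line of the jaws, within the pads' length; the fingertips stand 11 mm ahead of it and the grasp point (between the pads) lies 8 mm behind it; z points along the fingers, y is the line along which they close (so a half turn about z gives the same grasp; the last joint's range is limited). The gripper opens to 87 mm and grips with 3 to 60 N. Pads are 19 mm wide; open, the fingers measure 117 mm over their backs; the gripper's body (75 mm by 190 mm) begins 51 mm behind the grasp point.
Start: joints at [87.124, 22.042, 0.453, 0, -68.411, -14.817], TCP at [0.19, 0.595, 0.206] pointing down, gripper open.
Joint ranges: [-179.83, 179.83], [-69.29, 118.12], [-61.27, 80.66], [-181.25, 117.63], [-171.15, -9.14], [-177.46, 177.46]. Speed limits (degrees/s): [159.86, 159.86, 180, 180, 180, 180].

## Interface

Orientations are given as a 3x3 rotation matrix whose columns are the frame's x, y, z axes.
In Python, from station import r gives the robot as it stands.
- The arm moves only by the tool servo_tool, never from a script. Its argument "commands" is a list that holds one entry, the list of rows, each a list of 7 numbers: the closure, from 0 (fully open) to 1 (shut), then the shift along the tool's x, y, z in mm, then the turn, a rotation vector about the tool's x, y, z in rad. In form: [[[claw, x, y, z, ax, ay, az], ...]]. A call has exactly 5 rows; each row is the pose to reach, as a shift and turn from the pose commanded when the call began, along the tool's axes at that moment; what a row does not reach only later rows make up. A row lasts 1/10 s, in which the tool goes at most 50 mm and 8.59 degrees, less where a joint would pass 70% of its speed; a pose out of reach is approached as far as the arm can. A call with a gripper value outside its range is refused whole. The fingers move at their own pace and stop on an object; the grip force is fixed at half the most. Time passes only in rows, so rows that repeat a pose let the fingers close, or fill a call up. It gives the time, the measured TCP pose, the force, the opening and the grip force at its end, in the units of the state.
- r.sense(): the state, without advancing time (a new reading comes with each control period).
- r.capture(name): name is "scene" or "top"; returns a dict with "pixels" (384x512x3 uint8, red, green, blue), "camera_matrix" (3x3 intrinsics, pixels), "dist" ([k1, k2, p1, p2, k3] as OpenCV has them; the pictures are not rectified), "R" (3x3) and "t" (3): a world point X has camera coordinates R X + t. Camera axes: x right, y down, z forward; pixel columns grow to the right and rows downward; lengths in m; the calibration is good to about 2 mm. A picture is of the moment at which its call begins. There is no depth.
- r.finish_job(): hands the job in; it is judged then, once.
The state is a dict: "time_s": time; "joints": joint angles; "joint_velocities": joint speeds; "effort": joint torques, N m; "tcp_pos": TCP position; "ee_rot": TCP orientation; "wrist_force": force on the tool from outside, world axes, zero at the start; "moment": the same for the moment, N m; "gripper_width": opening from 0.0 (shut) to 1.0 (fully open); "gripper_force": force on a finger pad.
Only numpy, scipy, OpenCV 4.12 (cv2) and the standard library are available. Lean on these libraries where they do the work, as an engineer would, in place of code of your own. Each camera call takes 0.05 s, during which the arm holds its last target. There are 200 camera calls.

## Working session

There is one attempt and no reset: what is moved stays moved. The work goes in short steps, Python scripts to look and compute and a tool call to move; the robot and the scene stay as the last step left them, time stands still between calls to the robot, and variables do not carry over. Pictures are saved under pics/ and viewed, at most 14 in all, crops included, and the job is handed in when it is done.

Besides the shell and the picture viewer there is one more tool, called after "Request:" as a command line: name --argument value ..., lists and objects as JSON in quotes. servo_tool: Moves the arm, as the interface text tells. Its arguments: {"type":"object","properties":{"commands":{"type":"array","items":{"type":"array","items":{"type":"array","items":{"type":"number"}}}}},"required":["commands"]}

```bash
ls; mkdir -p pics
cat > h.py <<'E'
import numpy as np, cv2
from station import r
def shot(n,f):
    c=r.capture(n); cv2.imwrite(f'pics/{f}.png',c['pixels'][:,:,::-1]); np.save(f'pics/{f}.npy',c,allow_pickle=True); return c
def load(f): return np.load(f'pics/{f}.npy',allow_pickle=True).item()
def ray(c,px,z):
    px=np.array(px,float).reshape(-1,1,2)
    u=cv2.undistortPoints(px,np.array(c['camera_matrix']),np.array(c['dist']))[:,0]
    R=np.array(c['R']);t=np.array(c['t']); o=-R.T@t
    d=np.c_[u,np.ones(len(u))]@R
    s=(z-o[2])/d[:,2]; return o+d*s[:,None]
def proj(c,P):
    R=np.array(c['R']);t=np.array(c['t'])
    return cv2.projectPoints(np.array(P,float).reshape(-1,3),cv2.Rodrigues(R)[0],t,np.array(c['camera_matrix']),np.array(c['dist']))[0][:,0]
E
python3 - <<'E'
from h import *
for n in ('scene','top'):
    c=shot(n,n+'0'); R=np.array(c['R']); print(n,(-R.T@np.array(c['t'])).round(3),R.round(2).tolist())
print(r.sense())
E
```

```text
pics
scene [ 1.263 -0.658  0.991] [[0.63, 0.78, 0.01], [0.52, -0.41, -0.75], [-0.58, 0.47, -0.66]]
top [ 0.3   -0.014  1.078] [[-0.06, -1.0, 0.0], [-0.98, 0.05, -0.21], [0.21, -0.01, -0.98]]
{'time_s': 0.1, 'joints': array([ 8.71247193e+01,  2.20839975e+01,  3.87160897e-01, -2.55007736e-02,
       -6.84109366e+01, -1.48169915e+01]), 'joint_velocities': array([ 0.04518387, -0.08498598,  0.27092252,  0.08643165, -0.07085587,
        0.06224341]), 'effort': array([-1.35351106e-04, -3.91692674e+01,  1.87933677e+01,  4.23188701e+00,
        1.34414635e-02, -7.67052597e-05]), 'tcp_pos': array([0.18974664, 0.59489744, 0.20549033]), 'ee_rot': array([[ 9.52652600e-01, -3.04060463e-01, -5.07681095e-04],
       [-3.04060876e-01, -9.52650792e-01, -1.85783477e-03],
       [ 8.12513052e-05,  1.92423709e-03, -9.99998145e-01]]), 'wrist_force': array([-0.78130127,  0.65250965, -0.3725516 ]), 'moment': array([-0.03634592, -0.01225176,  0.02305982]), 'gripper_force': 0.0, 'gripper_width': 1.0023522984396576}
```

View pics/scene0.png

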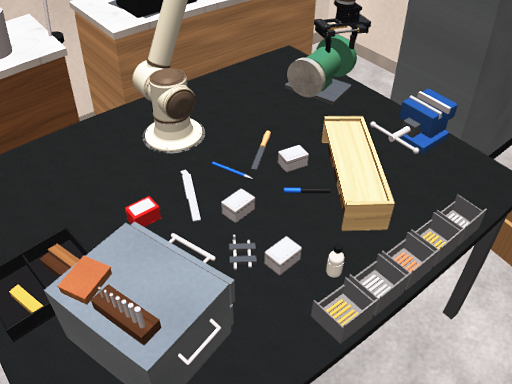

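View pics/top0.png

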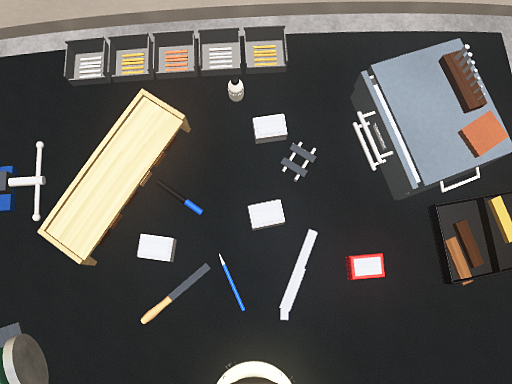

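Candidates for the tins: the white-lidded ones at top px (270,128), (267,214) and (156,248). The red-bodied one at (366,266) is a look-alike to leave alone. Candidates for the handle: the bars at (370,140) and (460,180). I'll check a close crop of each.

Run:
```python
from h import *
a=load('scene0')['pixels'][:,:,::-1]; b=load('top0')['pixels'][:,:,::-1]
A=cv2.resize(a[200:384,40:250],(400,350),interpolation=3); B=cv2.resize(b[30:210,330:512],(400,350),interpolation=3)
C=cv2.resize(a[140:280,120:310],(400,250),interpolation=3); D=cv2.resize(b[100:280,130:390],(400,250),interpolation=3)
cv2.imwrite('pics/crop1.png',np.vstack([np.hstack([A,B]),np.hstack([C,D])]))
c=load('top0')
# tins lid
m=(b.min(2)>150).astype(np.uint8)
for ct in cv2.findContours(m,0,2)[0]:
    if cv2.contourArea(ct)>300:
        rc=cv2.minAreaRect(ct); P=ray(c,cv2.boxPoints(rc),.05)
        ctr=P.mean(0); e1=P[1]-P[0];e2=P[2]-P[1]
        l=e1 if np.linalg.norm(e1)>np.linalg.norm(e2) else e2
        print(np.round(rc[0]),ctr.round(4),'sides',np.linalg.norm(e1).round(4),np.linalg.norm(e2).round(4),'yaw long',np.degrees(np.arctan2(l[1],l[0])).round(1))
```

```text
[254. 372.] [ 0.0823 -0.0043  0.05  ] sides 0.1663 0.05 yaw long -93.2
[  9. 362.] [0.111  0.5859 0.05  ] sides 0.0381 0.1049 yaw long -173.3
[367. 266.] [ 0.3068 -0.2854  0.05  ] sides 0.0664 0.0415 yaw long -89.0
[155. 247.] [0.3798 0.2129 0.05  ] sides 0.0565 0.0818 yaw long -100.7
[297. 274.] [ 0.2993 -0.1186  0.05  ] sides 0.2198 0.0277 yaw long -24.1
[266. 213.] [ 0.4462 -0.055   0.05  ] sides 0.0803 0.057 yaw long -81.8
[ 25. 180.] [0.5624 0.5501 0.05  ] sides 0.0982 0.205 yaw long -177.1
[270. 126.] [ 0.665  -0.0775  0.05  ] sides 0.0811 0.0559 yaw long -84.4
[372. 138.] [ 0.6214 -0.333   0.05  ] sides 0.0689 0.1556 yaw long -164.3
[111. 175.] [0.5677 0.322  0.05  ] sides 0.4561 0.1509 yaw long -35.6
[392. 128.] [ 0.6483 -0.3862  0.05  ] sides 0.0292 0.3325 yaw long -163.7
[86. 64.] [0.8719 0.399  0.05  ] sides 0.1038 0.0852 yaw long -90.1
[264.  53.] [ 0.8676 -0.0775  0.05  ] sides 0.1031 0.0768 yaw long -93.0
[443. 107.] [ 0.7039 -0.5395  0.05  ] sides 0.2982 0.3796 yaw long -166.0
[221.  54.] [0.8708 0.0376 0.05  ] sides 0.1024 0.0832 yaw long -89.9
[130.  57.] [0.8827 0.2784 0.05  ] sides 0.1074 0.1078 yaw long -174.8
[256.  43.] [ 0.9328 -0.0607  0.05  ] sides 1.5002 0.1996 yaw long -92.9
[256.  14.] [ 1.0301 -0.0661  0.05  ] sides 1.5234 0.0998 yaw long -93.1
```

View pics/crop1.png

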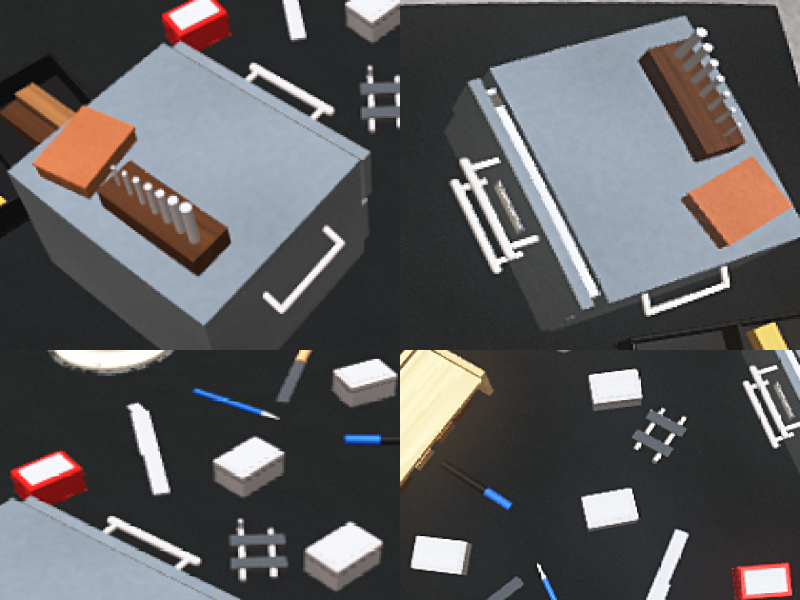

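The three white tins are tin candidates and the red one is excluded. The ajar drawer's front faces left with its bars near (370,140), and the bail at (460,180) is on the chest's side. Next I'll work out the chest and shelf geometry.

Run:
```python
from h import *
c=load('top0'); s=load('scene0')
f=lambda p:(330+p[0]*.455,30+p[1]*180/350)
T=ray(c,[f((490,68)),f((605,303)),f((690,17)),f((800,238))],.184)
print('chest',T.round(3)); v=T[1]-T[0]; print('front edge len',np.linalg.norm(v),np.degrees(np.arctan2(v[1],v[0])), 'side',np.degrees(np.arctan2(*(T[2]-T[0])[1::-1])))
D=ray(c,[f((470,82)),f((592,308))],.172); print('panel top',D.round(3),np.degrees(np.arctan2(*(D[1]-D[0])[1::-1])))
for z in(.146,.054):
  H=ray(c,[f((455,183)),f((497,270)),f((464,162)),f((520,245))],z);print(z,H.round(3),np.linalg.norm(H[1]-H[0]),np.linalg.norm(H[3]-H[2]))
# handle in scene view
g=lambda p:(40+p[0]*210/400,200+p[1]*184/350)
print('scene handle',ray(s,[g((254,68)),g((328,112))],.146).round(3))
b=c['pixels']; hsv=cv2.cvtColor(b,cv2.COLOR_RGB2HSV)
m=((hsv[...,0]<35)&(hsv[...,1]>40)&(hsv[...,2]>120)).astype(np.uint8); m[:,220:]=0;m[:80]=0;m[270:]=0
ct=max(cv2.findContours(m,0,2)[0],key=cv2.contourArea)
ap=cv2.approxPolyDP(ct,6,True)[:,0]; print(ap.tolist()); print(ray(c,ap,.102).round(3).tolist()); print(ray(c,ap,.09).round(3).tolist())
cr=cv2.resize(b[80:275,25:215,::-1],(760,780)[0:2] if 0 else (585,600),interpolation=3); cv2.imwrite('pics/shelf.png',cr)
```

```text
chest [[ 0.754 -0.797  0.184]
 [ 0.438 -0.881  0.184]
 [ 0.881 -1.257  0.184]
 [ 0.515 -1.463  0.184]]
front edge len 0.32697009736617255 -165.1217919923618 side -74.59204517929386
panel top [[ 0.739 -0.772  0.172]
 [ 0.435 -0.87   0.172]] -162.07700813629043
0.146 [[ 0.61  -0.733  0.146]
 [ 0.495 -0.764  0.146]
 [ 0.638 -0.753  0.146]
 [ 0.526 -0.804  0.146]] 0.11904026193300024 0.12345263239215226
0.054 [[ 0.64  -0.804  0.054]
 [ 0.514 -0.838  0.054]
 [ 0.671 -0.826  0.054]
 [ 0.548 -0.882  0.054]] 0.13079432846149036 0.1356423775312492
scene handle [[ 0.537 -0.313  0.146]
 [ 0.651 -0.281  0.146]]
[[142, 88], [37, 231], [78, 263], [96, 262], [88, 254], [177, 129], [189, 130], [182, 113]]
[[0.763, 0.231, 0.102], [0.424, 0.483, 0.102], [0.347, 0.38, 0.102], [0.348, 0.338, 0.102], [0.366, 0.357, 0.102], [0.651, 0.145, 0.102], [0.647, 0.117, 0.102], [0.691, 0.133, 0.102]]
[[0.768, 0.234, 0.09], [0.425, 0.489, 0.09], [0.347, 0.385, 0.09], [0.348, 0.342, 0.09], [0.367, 0.361, 0.09], [0.655, 0.147, 0.09], [0.651, 0.118, 0.09], [0.695, 0.135, 0.09]]
```

View pics/shelf.png

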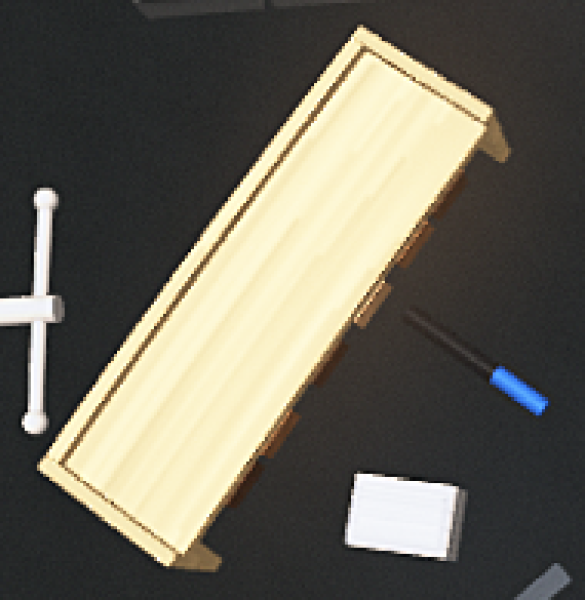

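Correcting the montage offset (the right half starts at x=400). The shelf crop shows the board with its lip on the upper left and its front edge from (484,122) to (186,548).

Run:
```python
from h import *
c=load('top0'); s=load('scene0')
f=lambda p:(330+(p[0]-400)*.455,30+p[1]*180/350)
a=lambda u,v:np.degrees(np.arctan2(v[1]-u[1],v[0]-u[0])).round(1)
T=ray(c,[f((490,68)),f((605,303)),f((690,17)),f((800,238))],.184)
print('chest',T.round(3).tolist(),np.linalg.norm(T[1]-T[0]),a(T[0],T[1]),a(T[0],T[2]),a(T[1],T[3]))
D=ray(c,[f((470,82)),f((592,308))],.172); print('panel top',D.round(3).tolist(),np.linalg.norm(D[1]-D[0]),a(*D))
H=ray(c,[f((455,183)),f((497,270)),f((464,162)),f((520,245))],.146);print(H.round(3).tolist(),np.linalg.norm(H[1]-H[0]),np.linalg.norm(H[3]-H[2]),a(H[0],H[1]),a(H[2],H[3]))
g=lambda p:(40+p[0]*210/400,200+p[1]*184/350)
print('scene handle',ray(s,[g((254,68)),g((328,112))],.146).round(3).tolist())
q=lambda p:(25+p[0]/3.079,80+p[1]/3.077)
F=ray(c,[q((484,123)),q((186,548))],.09); L=ray(c,[q((362,46)),q((65,465))],.102)
O=ray(c,[q((362,27)),q((40,467)),q((172,565)),q((490,108))],.102)
print('front',F.round(4).tolist(),a(*F),np.linalg.norm(F[1]-F[0]));print('lip',L.round(4).tolist(),a(*L),np.linalg.norm(L[1]-L[0]));print('outer',O.round(4).tolist())
print('mid',(F.sum(0)+L.sum(0))/4)
```

```text
chest [[0.753, -0.311, 0.184], [0.466, -0.391, 0.184], [0.82, -0.55, 0.184], [0.531, -0.619, 0.184]] 0.29806101002205126 -164.4 -74.3 -74.1
panel top [[0.741, -0.291, 0.172], [0.463, -0.382, 0.172]] 0.2926133615977511 -161.9
[[0.625, -0.266, 0.146], [0.518, -0.298, 0.146], [0.65, -0.279, 0.146], [0.546, -0.326, 0.146]] 0.11153244495299705 0.11428667128641183 -163.5 -155.9
scene handle [[0.537, -0.313, 0.146], [0.651, -0.281, 0.146]]
front [[0.6773, 0.1343, 0.09], [0.3579, 0.3674, 0.09]] 143.9 0.39543959337281154
lip [[0.7442, 0.229, 0.102], [0.4227, 0.46, 0.102]] 144.3 0.3958508151933902
outer [[0.7606, 0.2292, 0.102], [0.4219, 0.4806, 0.102], [0.345, 0.3736, 0.102], [0.6848, 0.1276, 0.102]]
mid [0.5505267  0.29767326 0.096     ]
```

```bash
cat >> h.py <<'E'
def goal(x,y,z,th,keep=False):
    """shift (mm, tool axes) and turn az (rad) from the present pose to TCP x,y,z with tool pointing down, tool x at yaw th deg"""
    s=r.sense(); R=s['ee_rot']; p=s['tcp_pos']
    if not keep:
        best=[t for t in (th-360,th-180,th,th+180,th+360)]
        j1=np.degrees(np.arctan2(y,x)); th=min(best,key=lambda t:abs(t-j1+90))
    Rt=cv2.Rodrigues(np.zeros(3))[0]; a=np.radians(th)
    Rt=np.array([[np.cos(a),np.sin(a),0],[np.sin(a),-np.cos(a),0],[0,0,-1]])
    rv=cv2.Rodrigues(R.T@Rt)[0].ravel()
    print('shift',(R.T@(np.array([x,y,z])-p)*1000).round(1),'turn',rv.round(4),'th',round(th,1),'t',s['time_s'],'F',s['wrist_force'].round(1),'w',round(s['gripper_width'],3))
E
python3 -c "
from h import *
goal(.3798,.2129,.15,-100.7)"
```

```text
shift [297.2 306.   56.1] turn [ 0.0015 -0.0015  1.4486] th -100.7 t 0.1 F [-0.8  0.7 -0.4] w 1.002
```

Request:
servo_tool --commands '[[[0,30,31,6,0,0,0],[0,60,61,11,0,0,0],[0,90,92,17,0,0,0],[0,120,122,22,0,0,0],[0,150,153,28,0,0,0]]]'

```text
time_s: 0.6
tcp_pos: [0.2867, 0.4023, 0.178]
ee_rot: [[0.953, -0.304, -0.0], [-0.304, -0.953, -0.0], [-0.0, 0.0, -1.0]]
wrist_force: [0.6, -0.2, -0.3]
gripper_width: 1.0
gripper_force: 0.0
```

Request:
servo_tool --commands '[[[0,30,31,6,0,0,0.14],[0,60,61,11,0,0,0.28],[0,90,92,17,0,0,0.42],[0,120,122,22,0,0,0.56],[0,147,153,28,0,0,0.7]]]'

```text
time_s: 1.1
tcp_pos: [0.3803, 0.212, 0.1502]
ee_rot: [[0.528, -0.849, 0.0], [-0.849, -0.528, 0.0], [-0.0, -0.0, -1.0]]
wrist_force: [0.6, 0.4, -0.5]
gripper_width: 1.002
gripper_force: 0.0
```

Request:
servo_tool --commands '[[[0,0,0,0,0,0,0.15],[0,0,0,0,0,0,0.3],[0,0,0,0,0,0,0.45],[0,0,0,0,0,0,0.6],[0,0,0,0,0,0,0.749]]]'

```text
time_s: 1.6
tcp_pos: [0.3796, 0.2133, 0.1502]
ee_rot: [[-0.192, -0.981, -0.001], [-0.981, 0.192, -0.0], [0.001, 0.0, -1.0]]
wrist_force: [0.2, 0.6, 0.8]
gripper_width: 0.997
gripper_force: 0.0
```

```bash
cat >> h.py <<'E'
def tins(f):
    c=shot('top',f); b=c['pixels']
    m=(b.min(2)>150).astype(np.uint8)
    for ct in cv2.findContours(m,0,2)[0]:
        if cv2.contourArea(ct)>300:
            rc=cv2.minAreaRect(ct); P=ray(c,cv2.boxPoints(rc),.05); e1=P[1]-P[0];e2=P[2]-P[1]
            n1,n2=np.linalg.norm(e1),np.linalg.norm(e2); l=e1 if n1>n2 else e2; lo,hi=sorted((n1,n2))
            if .045<lo<.07 and .065<hi<.095: print('tin',np.round(rc[0]),P.mean(0)[:2].round(4),'sides',lo.round(3),hi.round(3),'yaw',np.degrees(np.arctan2(l[1],l[0])).round(1))
E
python3 -c "
from h import *
goal(.3798,.2129,.028,-100.7)
tins('t1')"
```

```text
shift [  0.3  -0.3 122.2] turn [ 0.0005 -0.0005 -0.0068] th -100.7 t 1.6 F [0.2 0.6 0.8] w 0.997
tin [266. 213.] [ 0.4462 -0.055 ] sides 0.057 0.08 yaw -81.8
tin [270. 126.] [ 0.665  -0.0775] sides 0.056 0.081 yaw -84.4
```

Request:
servo_tool --commands '[[[0,0,0,25,0,0,0],[0,0,0,50,0,0,0],[0,0,0,75,0,0,0],[0,0,0,100,0,0,0],[0,0,0,122,0,0,0]]]'

```text
time_s: 2.15
tcp_pos: [0.3795, 0.2133, 0.0273]
ee_rot: [[-0.183, -0.983, -0.001], [-0.983, 0.183, -0.001], [0.001, 0.0, -1.0]]
wrist_force: [-0.0, 0.3, -1.0]
gripper_width: 1.0
gripper_force: 0.0
```

Request:
servo_tool --commands '[[[0.5,0,0,0,0,0,0],[1,0,0,0,0,0,0],[1,0,0,0,0,0,0],[1,0,0,0,0,0,0],[1,0,0,0,0,0,0]]]'

```text
time_s: 2.65
tcp_pos: [0.3801, 0.2141, 0.0294]
ee_rot: [[-0.186, -0.983, 0.001], [-0.983, 0.186, 0.002], [-0.002, -0.001, -1.0]]
wrist_force: [-2.2, 1.3, 3.7]
gripper_width: 0.634
gripper_force: 30.1
```

Request:
servo_tool --commands '[[[1,0,0,-5,0,0,0],[1,0,0,-15,0,0,0],[1,0,0,-25,0,0,0],[1,0,0,-35,0,0,0],[1,0,0,-40,0,0,0]]]'

```text
time_s: 3.15
tcp_pos: [0.3803, 0.2141, 0.0698]
ee_rot: [[-0.186, -0.983, 0.001], [-0.983, 0.186, 0.002], [-0.002, -0.001, -1.0]]
wrist_force: [0.5, 0.3, -5.7]
gripper_width: 0.637
gripper_force: 30.0
```

Request:
servo_tool --commands '[[[1,0,0,0,0,0,0],[1,0,0,0,0,0,0],[1,0,0,0,0,0,0],[1,0,0,0,0,0,0],[1,0,0,0,0,0,0]]]'

```text
time_s: 3.65
tcp_pos: [0.3797, 0.2135, 0.0681]
ee_rot: [[-0.186, -0.983, -0.001], [-0.983, 0.186, -0.001], [0.001, 0.0, -1.0]]
wrist_force: [0.7, 0.7, -6.3]
gripper_width: 0.638
gripper_force: 30.0
```

About 6 N, so this one is full. I need the gripper free to open the drawer anyway, so I'll set it down and heft the others.

Request:
servo_tool --commands '[[[1,0,0,10,0,0,0],[1,0,0,20,0,0,0],[1,0,0,30,0,0,0],[1,0,0,36,0,0,0],[1,0,0,40,0,0,0]]]'

```text
time_s: 4.15
tcp_pos: [0.3793, 0.2129, 0.0291]
ee_rot: [[-0.185, -0.983, -0.002], [-0.983, 0.185, -0.004], [0.004, 0.001, -1.0]]
wrist_force: [-15.5, -2.0, 37.5]
gripper_width: 0.639
gripper_force: 30.0
```

Request:
servo_tool --commands '[[[1,0,0,0,0,0,0],[0,0,0,0,0,0,0],[0,0,0,0,0,0,0],[0,0,0,0,0,0,0],[0,0,0,0,0,0,0]]]'

```text
time_s: 4.65
tcp_pos: [0.3804, 0.2141, 0.0287]
ee_rot: [[-0.186, -0.983, 0.001], [-0.983, 0.186, 0.001], [-0.001, -0.001, -1.0]]
wrist_force: [0.3, 0.7, 0.2]
gripper_width: 0.911
gripper_force: 0.0
```

Request:
servo_tool --commands '[[[0,0,0,-25,0,0,0],[0,0,0,-50,0,0,0],[0,0,0,-75,0,0,0],[0,0,0,-100,0,0,0],[0,0,0,-122,0,0,0]]]'

```text
time_s: 5.15
tcp_pos: [0.3802, 0.2138, 0.1519]
ee_rot: [[-0.186, -0.983, 0.001], [-0.983, 0.186, 0.001], [-0.001, -0.001, -1.0]]
wrist_force: [0.2, 0.4, 0.7]
gripper_width: 1.004
gripper_force: 0.0
```

```bash
python3 -c "
from h import *
tins('t2')
goal(.4462,-.055,.15,-81.8)"
```

```text
tin [266. 213.] [ 0.4462 -0.0548] sides 0.057 0.08 yaw -81.0
tin [270. 126.] [ 0.6651 -0.0777] sides 0.056 0.081 yaw -84.4
shift [ 254.  -112.9    4.3] turn [-0.0066  0.0055 -0.3289] th -81.8 t 5.2 F [1.1 0.9 1.4] w 1.001
```

Request:
servo_tool --commands '[[[0,26,-11,0,0,0,0],[0,52,-22,0,0,0,0],[0,78,-34,0,0,0,0],[0,104,-45,0,0,0,0],[0,130,-56,0,0,0,0]]]'

```text
time_s: 5.7
tcp_pos: [0.411, 0.0745, 0.1505]
ee_rot: [[-0.186, -0.983, 0.001], [-0.983, 0.186, 0.0], [-0.0, -0.0, -1.0]]
wrist_force: [0.0, -0.3, 0.0]
gripper_width: 1.001
gripper_force: 0.0
```

Request:
servo_tool --commands '[[[0,26,-11,1,0,0,-0.07],[0,52,-22,2,0,0,-0.14],[0,78,-34,3,0,0,-0.21],[0,104,-45,4,0,0,-0.28],[0,124,-57,4,-0.005,0.005,-0.33]]]'

```text
time_s: 6.2
tcp_pos: [0.4435, -0.0585, 0.1462]
ee_rot: [[0.144, -0.99, -0.005], [-0.99, -0.144, -0.005], [0.004, 0.006, -1.0]]
wrist_force: [0.2, 0.9, 0.1]
gripper_width: 1.002
gripper_force: 0.0
```

Request:
servo_tool --commands '[[[0,0,0,20,0,0,0],[0,0,0,45,0,0,0],[0,0,0,70,0,0,0],[0,0,0,95,0,0,0],[0,0,0,121,0,0,0]]]'

```text
time_s: 6.7
tcp_pos: [0.4435, -0.0576, 0.0246]
ee_rot: [[0.143, -0.99, -0.004], [-0.99, -0.143, -0.005], [0.004, 0.005, -1.0]]
wrist_force: [0.3, -0.5, -0.6]
gripper_width: 1.0
gripper_force: 0.0
```

```bash
python3 -c "
from h import *
goal(.4462,-.055,.028,-81.8)"
```

```text
shift [-2.2 -3.  -3.4] turn [ 0.0045 -0.0042 -0.0001] th -81.8 t 6.7 F [ 0.3 -0.5 -0.6] w 1.0
```

Request:
servo_tool --commands '[[[0,-2,-3,-3,0.005,-0.004,0],[0,-2,-3,-3,0.005,-0.004,0],[1,-2,-3,-3,0.005,-0.004,0],[1,-2,-3,-3,0.005,-0.004,0],[1,-2,-3,-3,0.005,-0.004,0]]]'

```text
time_s: 7.2
tcp_pos: [0.4464, -0.055, 0.0294]
ee_rot: [[0.143, -0.99, 0.002], [-0.99, -0.143, 0.0], [-0.0, -0.002, -1.0]]
wrist_force: [-0.2, -0.1, 0.1]
gripper_width: 0.813
gripper_force: 0.0
```

Request:
servo_tool --commands '[[[1,0,0,0,0,0,0],[1,0,0,-10,0,0,0],[1,0,0,-20,0,0,0],[1,0,0,-30,0,0,0],[1,0,0,-40,0,0,0]]]'

```text
time_s: 7.7
tcp_pos: [0.446, -0.0551, 0.0697]
ee_rot: [[0.143, -0.99, 0.0], [-0.99, -0.143, 0.0], [0.0, -0.0, -1.0]]
wrist_force: [-0.4, -0.1, 0.1]
gripper_width: 0.356
gripper_force: 0.0
```

Request:
servo_tool --commands '[[[1,0,0,0,0,0,0],[1,0,0,0,0,0,0],[1,0,0,0,0,0,0],[1,0,0,0,0,0,0],[1,0,0,0,0,0,0]]]'

```text
time_s: 8.2
tcp_pos: [0.4455, -0.0552, 0.068]
ee_rot: [[0.143, -0.99, -0.002], [-0.99, -0.143, -0.0], [0.0, 0.002, -1.0]]
wrist_force: [0.2, -0.5, -0.0]
gripper_width: 0.011
gripper_force: 0.0
```

Request:
servo_tool --commands '[[[1,0,0,10,0,0,0],[1,0,0,20,0,0,0],[1,0,0,30,0,0,0],[1,0,0,36,0,0,0],[1,0,0,39,0,0,0]]]'

```text
time_s: 8.7
tcp_pos: [0.445, -0.0554, 0.0339]
ee_rot: [[0.146, -0.989, -0.005], [-0.989, -0.146, -0.003], [0.002, 0.005, -1.0]]
wrist_force: [-22.6, 10.3, 76.8]
gripper_width: 0.004
gripper_force: 38.5
```

Request:
servo_tool --commands '[[[0,0,0,0,0,0,0],[0,0,0,0,0,0,0],[0,0,0,0,0,0,0],[0,0,0,0,0,0,0],[0,0,0,-20,0,0,0]]]'

```text
time_s: 9.2
tcp_pos: [0.4475, -0.0547, 0.0496]
ee_rot: [[0.143, -0.99, 0.001], [-0.99, -0.143, -0.0], [0.0, -0.001, -1.0]]
wrist_force: [-1.1, -0.0, 0.2]
gripper_width: 0.376
gripper_force: 0.0
```

Request:
servo_tool --commands '[[[0,0,0,-20,0,0,0],[0,0,0,-40,0,0,0],[0,0,0,-60,0,0,0],[0,0,0,-80,0,0,0],[0,0,0,-102,0,0,0]]]'

```text
time_s: 9.7
tcp_pos: [0.4453, -0.0551, 0.1512]
ee_rot: [[0.142, -0.99, -0.003], [-0.99, -0.142, -0.0], [0.0, 0.003, -1.0]]
wrist_force: [0.2, -0.3, -0.9]
gripper_width: 0.834
gripper_force: 0.0
```

```bash
python3 -c "
from h import *
tins('t3')
goal(.6651,-.0776,.15,-84.4)"
```

```text
tin [270. 125.] [ 0.6658 -0.0773] sides 0.055 0.08 yaw -83.0
shift [  53.5 -211.5    6.1] turn [-0.0051 -0.001   0.0464] th -84.4 t 9.75 F [1.9 0.1 2.5] w 0.878
```

I lifted too early: the fingers were still closing, so they came down on the lid. I'll use a full call for each close from here, move on, and recheck that tin.

Request:
servo_tool --commands '[[[0,10,-42,0,0,0,0.01],[0,21,-84,0,0,0,0.02],[0,32,-126,0,0,0,0.03],[0,43,-168,0,0,0,0.04],[0,53,-211,2,0,0,0.04]]]'

```text
time_s: 10.25
tcp_pos: [0.6638, -0.0779, 0.1479]
ee_rot: [[0.102, -0.995, -0.002], [-0.995, -0.102, -0.0], [0.0, 0.002, -1.0]]
wrist_force: [-0.4, 1.1, 0.4]
gripper_width: 0.998
gripper_force: 0.0
```

```bash
python3 -c "
from h import *
tins('t4')
goal(.6654,-.0776,.028,-84.0)"
```

```text
tin [266. 214.] [ 0.4452 -0.0549] sides 0.055 0.08 yaw -81.2
shift [ -1.7   4.6 117.2] turn [-0.0008 -0.0024 -0.0013] th -84.0 t 10.3 F [ 8.2 -0.6  0.6] w 1.001
```

View pics/t4.png

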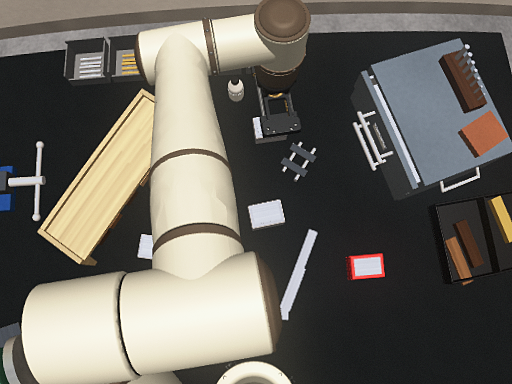

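The top view shows the second tin intact at (266,213) and the gripper over the third tin at (270,125). The bottle at (236,88) is clear of the jaws.

Request:
servo_tool --commands '[[[0,0,0,20,0,0,0],[0,0,0,40,0,0,0],[0,0,0,60,0,0,0],[0,0,0,70,0,0,0],[0,0,0,70,0,0,0]]]'

```text
time_s: 10.8
tcp_pos: [0.6606, -0.0776, 0.0766]
ee_rot: [[0.103, -0.995, -0.006], [-0.995, -0.103, -0.001], [-0.0, 0.006, -1.0]]
wrist_force: [0.8, 0.9, -0.2]
gripper_width: 1.001
gripper_force: 0.0
```

```bash
python3 -c "
from h import *
goal(.6654,-.0776,.028,-84.0)"
```

```text
shift [ 0.5 -5.  48.5] turn [ 0.0057  0.     -0.0019] th -84.0 t 10.8 F [ 0.8  0.9 -0.2] w 1.001
```

Request:
servo_tool --commands '[[[0,0,-4,12,0.005,0,0],[0,0,-4,24,0.005,0,0],[0,0,-4,36,0.005,0,0],[0,0,-4,48,0.005,0,0],[0,0,-4,48,0.005,0,0]]]'

```text
time_s: 11.3
tcp_pos: [0.6644, -0.0772, 0.0286]
ee_rot: [[0.102, -0.995, -0.0], [-0.995, -0.102, 0.0], [-0.0, 0.0, -1.0]]
wrist_force: [-0.4, 0.2, 0.1]
gripper_width: 1.0
gripper_force: 0.0
```

Request:
servo_tool --commands '[[[1,0,0,0,0,0,0],[1,0,0,0,0,0,0],[1,0,0,0,0,0,0],[1,0,0,0,0,0,0],[1,0,0,0,0,0,0]]]'

```text
time_s: 11.8
tcp_pos: [0.6662, -0.0771, 0.0317]
ee_rot: [[0.103, -0.995, 0.005], [-0.995, -0.103, 0.0], [0.0, -0.005, -1.0]]
wrist_force: [0.6, -0.4, 1.8]
gripper_width: 0.634
gripper_force: 30.4
```

Request:
servo_tool --commands '[[[1,0,0,0,0,0,0],[1,0,0,0,0,0,0],[1,0,0,0,0,0,0],[1,0,0,-3,0,0,0],[1,0,0,-6,0,0,0]]]'

```text
time_s: 12.3
tcp_pos: [0.6657, -0.0771, 0.0367]
ee_rot: [[0.103, -0.995, 0.003], [-0.995, -0.103, 0.0], [-0.0, -0.003, -1.0]]
wrist_force: [0.3, -0.4, -1.6]
gripper_width: 0.628
gripper_force: 30.0
```

Request:
servo_tool --commands '[[[1,0,0,-10,0,0,0],[1,0,0,-20,0,0,0],[1,0,0,-30,0,0,0],[1,0,0,-30,0,0,0],[1,0,0,-30,0,0,0]]]'

```text
time_s: 12.8
tcp_pos: [0.6661, -0.077, 0.0679]
ee_rot: [[0.103, -0.995, 0.005], [-0.995, -0.103, 0.001], [-0.0, -0.005, -1.0]]
wrist_force: [-0.1, -0.1, -1.5]
gripper_width: 0.631
gripper_force: 30.0
```

Request:
servo_tool --commands '[[[1,0,0,0,0,0,0],[1,0,0,10,0,0,0],[1,0,0,20,0,0,0],[1,0,0,30,0,0,0],[1,0,0,34,0,0,0]]]'

```text
time_s: 13.3
tcp_pos: [0.6646, -0.0771, 0.0316]
ee_rot: [[0.103, -0.995, -0.0], [-0.995, -0.103, -0.0], [0.0, 0.0, -1.0]]
wrist_force: [-6.2, 3.8, 12.5]
gripper_width: 0.627
gripper_force: 30.0
```

Request:
servo_tool --commands '[[[1,0,0,0,0,0,0],[0,0,0,0,0,0,0],[0,0,0,0,0,0,0],[0,0,0,0,0,0,0],[0,0,0,0,0,0,0]]]'

```text
time_s: 13.8
tcp_pos: [0.6664, -0.0771, 0.0336]
ee_rot: [[0.103, -0.995, 0.005], [-0.995, -0.103, 0.0], [0.0, -0.005, -1.0]]
wrist_force: [0.0, 0.9, -0.8]
gripper_width: 0.911
gripper_force: 0.0
```

Request:
servo_tool --commands '[[[0,0,0,-25,0,0,0],[0,0,0,-50,0,0,0],[0,0,0,-75,0,0,0],[0,0,0,-100,0,0,0],[0,0,0,-120,0,0,0]]]'

```text
time_s: 14.3
tcp_pos: [0.6661, -0.0772, 0.1554]
ee_rot: [[0.103, -0.995, 0.006], [-0.995, -0.103, 0.0], [0.0, -0.006, -1.0]]
wrist_force: [0.3, -0.1, 0.3]
gripper_width: 1.005
gripper_force: 0.0
```

```bash
python3 -c "
from h import *
tins('t5')
goal(.4455,-.055,.15,-81.3)"
```

```text
tin [266. 214.] [ 0.4452 -0.0549] sides 0.055 0.08 yaw -81.2
shift [-45.4 219.2   6.4] turn [-0.0128 -0.0021 -0.048 ] th -81.3 t 14.35 F [ 0.4 -0.2  3.1] w 1.0
```

Empty (1.5 N). Now the middle tin.

Request:
servo_tool --commands '[[[0,-9,44,0,0,0,-0.01],[0,-18,88,0,0,0,-0.02],[0,-27,132,0,0,0,-0.03],[0,-36,176,0,0,0,-0.04],[0,-46,219,2,0,0,-0.047]]]'

```text
time_s: 14.85
tcp_pos: [0.4414, -0.0539, 0.1504]
ee_rot: [[0.149, -0.989, 0.005], [-0.989, -0.149, 0.0], [0.0, -0.005, -1.0]]
wrist_force: [0.8, 0.1, 0.5]
gripper_width: 0.995
gripper_force: 0.0
```

Request:
servo_tool --commands '[[[0,0,0,25,0,0,0],[0,0,0,50,0,0,0],[0,0,0,75,0,0,0],[0,0,0,75,0,0,0],[0,0,0,75,0,0,0]]]'

```text
time_s: 15.35
tcp_pos: [0.4437, -0.0539, 0.0757]
ee_rot: [[0.15, -0.989, 0.004], [-0.989, -0.15, -0.0], [0.001, -0.004, -1.0]]
wrist_force: [-0.1, 0.1, 1.1]
gripper_width: 0.999
gripper_force: 0.0
```

```bash
python3 -c "
from h import *
goal(.446,-.055,.029,-81.3)"
```

```text
shift [ 1.3 -1.9 46.7] turn [-0.0042 -0.0008 -0.0014] th -81.3 t 15.35 F [-0.1  0.1  1.1] w 0.999
```

Request:
servo_tool --commands '[[[0,1,-2,15,-0.004,0,0],[0,1,-2,30,-0.004,0,0],[0,1,-2,40,-0.004,0,0],[0,1,-2,46,-0.004,0,0],[0,1,-2,46,-0.004,0,0]]]'

```text
time_s: 15.85
tcp_pos: [0.4457, -0.0546, 0.0293]
ee_rot: [[0.149, -0.989, -0.0], [-0.989, -0.149, -0.0], [0.0, 0.0, -1.0]]
wrist_force: [0.6, 0.4, -0.0]
gripper_width: 1.0
gripper_force: 0.0
```

Request:
servo_tool --commands '[[[1,0,0,0,0,0,0],[1,0,0,0,0,0,0],[1,0,0,0,0,0,0],[1,0,0,0,0,0,0],[1,0,0,0,0,0,0]]]'

```text
time_s: 16.35
tcp_pos: [0.4458, -0.0545, 0.0295]
ee_rot: [[0.15, -0.989, 0.001], [-0.989, -0.15, -0.0], [0.0, -0.001, -1.0]]
wrist_force: [-1.2, 0.1, 0.5]
gripper_width: 0.633
gripper_force: 30.1
```

Request:
servo_tool --commands '[[[1,0,0,-10,0,0,0],[1,0,0,-20,0,0,0],[1,0,0,-30,0,0,0],[1,0,0,-30,0,0,0],[1,0,0,-30,0,0,0]]]'

```text
time_s: 16.85
tcp_pos: [0.4458, -0.0544, 0.0598]
ee_rot: [[0.149, -0.989, 0.001], [-0.989, -0.149, 0.0], [0.0, -0.001, -1.0]]
wrist_force: [-0.0, -0.3, -1.5]
gripper_width: 0.633
gripper_force: 30.0
```

Request:
servo_tool --commands '[[[1,0,0,0,0,0,0],[1,0,0,10,0,0,0],[1,0,0,20,0,0,0],[1,0,0,25,0,0,0],[1,0,0,28,0,0,0]]]'

```text
time_s: 17.35
tcp_pos: [0.445, -0.0547, 0.0301]
ee_rot: [[0.149, -0.989, -0.002], [-0.989, -0.149, -0.001], [0.001, 0.002, -1.0]]
wrist_force: [-0.0, 0.3, -1.3]
gripper_width: 0.639
gripper_force: 30.0
```

Request:
servo_tool --commands '[[[1,0,0,0,0,0,0],[0,0,0,0,0,0,0],[0,0,0,0,0,0,0],[0,0,0,0,0,0,0],[0,0,0,0,0,0,0]]]'

```text
time_s: 17.85
tcp_pos: [0.4461, -0.0545, 0.0317]
ee_rot: [[0.15, -0.989, 0.001], [-0.989, -0.15, -0.0], [0.0, -0.001, -1.0]]
wrist_force: [-0.7, -0.2, -0.0]
gripper_width: 0.918
gripper_force: 0.0
```

Request:
servo_tool --commands '[[[0,0,0,-30,0,0,0],[0,0,0,-70,0,0,0],[0,0,0,-110,0,0,0],[0,0,0,-150,0,0,0],[0,0,0,-200,0,0,0]]]'

```text
time_s: 18.35
tcp_pos: [0.4443, -0.0546, 0.2323]
ee_rot: [[0.149, -0.989, -0.002], [-0.989, -0.149, -0.0], [-0.0, 0.002, -1.0]]
wrist_force: [1.7, 0.6, -0.7]
gripper_width: 0.999
gripper_force: 0.0
```

```bash
python3 -c "
from h import *
goal(.594,-.297,.23,-164.2)
goal(.594,-.297,.23,15.8,True)
print(r.sense()['joints'].round(1))"
```

```text
shift [ 262.  -111.8    2.1] turn [ 1.6000e-03 -1.3000e-03  1.4448e+00] th -164.2 t 18.35 F [ 1.7  0.6 -0.7] w 0.999
shift [ 262.  -111.8    2.1] turn [ 1.3000e-03  1.6000e-03 -1.6968e+00] th 15.8 t 18.35 F [ 1.7  0.6 -0.7] w 0.999
[ 13.9   3.3 -20.4  -0.  -66.4  -5.3]
```

Two empties weigh 1.5 N each. Next, the drawer.

Request:
servo_tool --commands '[[[0.7,26,-11,0,0,0,0.14],[0.7,52,-22,0,0,0,0.28],[0.7,78,-33,0,0,0,0.42],[0.7,104,-44,0,0,0,0.56],[0.7,130,-56,0,0,0,0.7]]]'

```text
time_s: 18.85
tcp_pos: [0.5207, -0.1757, 0.2316]
ee_rot: [[-0.528, -0.849, 0.001], [-0.849, 0.528, -0.0], [-0.0, -0.001, -1.0]]
wrist_force: [1.0, 1.0, 0.8]
gripper_width: 0.631
gripper_force: 0.0
```

```bash
python3 -c "
from h import *
goal(.594,-.297,.23,-164.2)"
```

```text
shift [  64.4 -126.3    1.6] turn [-5.000e-04  4.000e-04  7.392e-01] th -164.2 t 18.85 F [1.  1.  0.8] w 0.631
```

Request:
servo_tool --commands '[[[0.7,13,-25,0,0,0,0.148],[0.7,26,-50,0,0,0,0.296],[0.7,38,-75,0,0,0,0.444],[0.7,51,-101,0,0,0,0.592],[0.7,64,-126,0,0,0,0.739]]]'

```text
time_s: 19.35
tcp_pos: [0.5948, -0.2961, 0.2313]
ee_rot: [[-0.962, -0.272, 0.0], [-0.272, 0.962, -0.0], [-0.0, -0.0, -1.0]]
wrist_force: [-0.1, 0.1, 0.3]
gripper_width: 0.312
gripper_force: 0.0
```

Request:
servo_tool --commands '[[[0.7,0,0,20,0,0,0],[0.7,0,0,30,0,0,0],[0.7,0,0,30,0,0,0],[0.7,0,0,30,0,0,0],[0.7,0,0,30,0,0,0]]]'

```text
time_s: 19.85
tcp_pos: [0.5948, -0.2948, 0.2028]
ee_rot: [[-0.96, -0.279, 0.002], [-0.279, 0.96, -0.001], [-0.002, -0.002, -1.0]]
wrist_force: [0.4, -1.3, 0.7]
gripper_width: 0.303
gripper_force: 0.0
```

Run:
```python
from h import *
goal(.594,-.297,.142,-164.2)
s=shot('scene','s1'); t=shot('top','t6')
a=cv2.resize(s['pixels'][170:320,110:290,::-1],(400,333),interpolation=3); b=cv2.resize(t['pixels'][60:210,320:500,::-1],(400,333),interpolation=3)
cv2.imwrite('pics/c2.png',np.hstack([a,b]))
```

```text
shift [ 1.5 -1.7 60.8] turn [-0.0017  0.0018  0.0069] th -164.2 t 19.85 F [ 0.4 -1.3  0.7] w 0.303
```

View pics/c2.png

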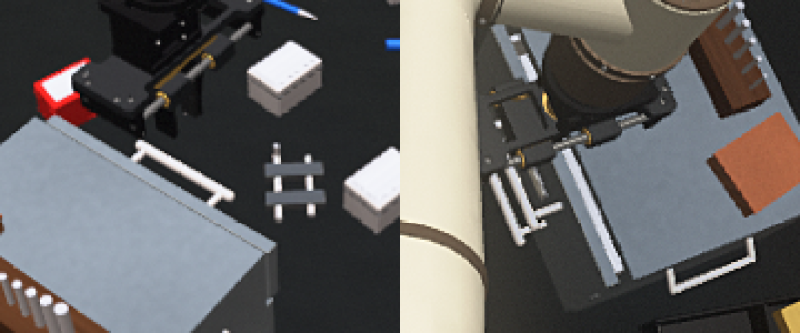

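The scene crop shows the bar from (138,148) to (230,194) with the jaws just above its middle; I'll refine the bar's pull-axis position with intensity profiles from both cameras.

Run:
```python
from h import *
a=np.radians(-74.2);u=np.array([np.cos(a),np.sin(a),0]);v=np.array([-u[1],u[0],0])
for f in('top0','scene0'):
    c=load(f);g=cv2.GaussianBlur(cv2.cvtColor(c['pixels'],cv2.COLOR_RGB2GRAY),(3,3),0).astype(np.float32)
    for k in(-.045,0,.045):
        d=np.arange(-30,31,2)/1000
        P=np.array([.594,-.297,.1465])+k*v+d[:,None]*u
        px=proj(c,P).astype(np.float32)
        print(f,k,dict(zip((d*1000).astype(int),cv2.remap(g,px[:,None,0],px[:,None,1],1)[:,0].astype(int))))
```

```text
top0 -0.045 {np.int64(-30): np.int64(46), np.int64(-28): np.int64(66), np.int64(-26): np.int64(129), np.int64(-24): np.int64(194), np.int64(-22): np.int64(233), np.int64(-20): np.int64(244), np.int64(-18): np.int64(226), np.int64(-16): np.int64(167), np.int64(-14): np.int64(93), np.int64(-12): np.int64(52), np.int64(-10): np.int64(47), np.int64(-8): np.int64(73), np.int64(-6): np.int64(135), np.int64(-4): np.int64(199), np.int64(-2): np.int64(233), np.int64(0): np.int64(244), np.int64(2): np.int64(236), np.int64(4): np.int64(184), np.int64(6): np.int64(119), np.int64(8): np.int64(88), np.int64(10): np.int64(80), np.int64(12): np.int64(89), np.int64(14): np.int64(89), np.int64(16): np.int64(89), np.int64(18): np.int64(89), np.int64(20): np.int64(93), np.int64(22): np.int64(93), np.int64(24): np.int64(90), np.int64(26): np.int64(96), np.int64(28): np.int64(102), np.int64(30): np.int64(101)}
top0 0 {np.int64(-30): np.int64(51), np.int64(-28): np.int64(88), np.int64(-26): np.int64(146), np.int64(-24): np.int64(209), np.int64(-22): np.int64(243), np.int64(-20): np.int64(242), np.int64(-18
[... 3603 characters left out ...]
nt64(40), np.int64(-16): np.int64(39), np.int64(-14): np.int64(38), np.int64(-12): np.int64(53), np.int64(-10): np.int64(97), np.int64(-8): np.int64(169), np.int64(-6): np.int64(224), np.int64(-4): np.int64(242), np.int64(-2): np.int64(245), np.int64(0): np.int64(237), np.int64(2): np.int64(226), np.int64(4): np.int64(197), np.int64(6): np.int64(179), np.int64(8): np.int64(160), np.int64(10): np.int64(159), np.int64(12): np.int64(155), np.int64(14): np.int64(154), np.int64(16): np.int64(149), np.int64(18): np.int64(151), np.int64(20): np.int64(160), np.int64(22): np.int64(173), np.int64(24): np.int64(176), np.int64(26): np.int64(177), np.int64(28): np.int64(176), np.int64(30): np.int64(173)}
```

Request:
servo_tool --commands '[[[0.7,1,0,15,0,0,0],[0.7,1,0,30,0,0,0],[0.7,1,0,45,0,0,0],[0.7,1,0,60,0,0,0],[0.7,1,0,61,0,0,0]]]'

```text
time_s: 20.45
tcp_pos: [0.5924, -0.2947, 0.1388]
ee_rot: [[-0.961, -0.278, -0.003], [-0.278, 0.961, 0.001], [0.003, 0.002, -1.0]]
wrist_force: [0.1, 0.7, 0.4]
gripper_width: 0.296
gripper_force: 0.0
```

Request:
servo_tool --commands '[[[1,0,0,0,0,0,0],[1,0,0,0,0,0,0],[1,0,0,0,0,0,0],[1,0,0,0,0,0,0],[1,0,0,0,0,0,0]]]'

```text
time_s: 20.95
tcp_pos: [0.5936, -0.2954, 0.1409]
ee_rot: [[-0.961, -0.278, 0.001], [-0.278, 0.961, -0.0], [-0.001, -0.001, -1.0]]
wrist_force: [-1.1, 0.6, -1.0]
gripper_width: 0.014
gripper_force: 0.0
```

Run:
```python
from h import *
s=shot('scene','s2'); t=shot('top','t7')
a=cv2.resize(s['pixels'][190:280,130:240,::-1],(480,393),interpolation=3); b=cv2.resize(t['pixels'][60:210,350:450,::-1],(262,393),interpolation=3)
cv2.imwrite('pics/c3.png',np.hstack([a,b])); p=r.sense()['tcp_pos']; print(p, (proj(s,[p])-[130,190])*4.365)
```

```text
[ 0.59353468 -0.29539265  0.14066265] [[274.94975061 253.85992822]]
```

View pics/c3.png

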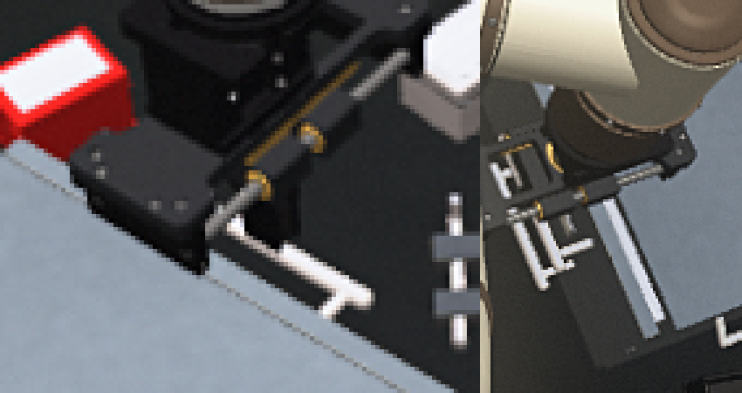

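Request:
servo_tool --commands '[[[1,0,4,0,0,0,0],[1,0,8,0,0,0,0],[1,0,12,0,0,0,0],[1,0,16,0,0,0,0],[1,0,20,0,0,0,0]]]'

```text
time_s: 21.55
tcp_pos: [0.5878, -0.2757, 0.1405]
ee_rot: [[-0.96, -0.278, 0.0], [-0.278, 0.96, -0.0], [-0.0, -0.0, -1.0]]
wrist_force: [-0.1, 0.1, 0.8]
gripper_width: 0.002
gripper_force: 0.0
```

```bash
cat > prof.py <<'E'
from h import *
import sys
a=np.radians(-74.2);u=np.array([np.cos(a),np.sin(a),0]);v=np.array([-u[1],u[0],0])
def bar(c,ks=(-.05,-.04,.04,.05),z=.1465,lo=-220,hi=60):
    g=cv2.GaussianBlur(cv2.cvtColor(c['pixels'],cv2.COLOR_RGB2GRAY),(3,3),0).astype(np.float32)
    for k in ks:
        d=np.arange(lo,hi)/1000
        px=proj(c,np.array([.594,-.297,z])+k*v+d[:,None]*u).astype(np.float32)
        w=cv2.remap(g,px[:,None,0],px[:,None,1],1)[:,0]>190
        e=np.flatnonzero(np.diff(np.r_[0,w,0].astype(int))); print(k,[(int(i)+lo,int(j)+lo) for i,j in zip(e[::2],e[1::2])])
E
python3 -c "
from prof import *
for n in('s1','s2'): print(n); bar(load(n),lo=-40,hi=20)
s=shot('scene','s3'); print('now');bar(s,lo=-60,hi=20)
print(r.sense()['wrist_force'],r.sense()['tcp_pos'])"
```

```text
s1
-0.05 [(-5, 4)]
-0.04 [(-5, 3)]
0.04 [(-7, 2)]
0.05 [(-7, 20)]
s2
-0.05 []
-0.04 []
0.04 [(-7, 2)]
0.05 [(-7, 20)]
now
-0.05 []
-0.04 []
0.04 [(-7, 2)]
0.05 [(-7, 20)]
[-0.65590968  0.51624585 -0.51642211] [ 0.58767227 -0.27521878  0.14055143]
```

The pull met no resistance, and the earlier lid contact came at TCP 0.034 with a 50 mm tin. The real fingertips seem to sit higher than stated. I'll calibrate with a light touch on the chest top (z = 0.184).

Request:
servo_tool --commands '[[[1,0,0,-20,0,0,0],[1,0,0,-40,0,0,0],[1,0,0,-60,0,0,0],[1,0,0,-80,0,0,0],[1,0,0,-80,0,0,0]]]'

```text
time_s: 22.1
tcp_pos: [0.5895, -0.2767, 0.2241]
ee_rot: [[-0.96, -0.279, 0.007], [-0.279, 0.96, -0.003], [-0.006, -0.005, -1.0]]
wrist_force: [-0.6, 0.0, 0.1]
gripper_width: 0.008
gripper_force: 0.0
```

Request:
servo_tool --commands '[[[1,0,-30,0,0,0,0],[1,0,-60,0,0,0,0],[1,0,-90,0,0,0,0],[1,0,-120,0,0,0,0],[1,0,-120,0,0,0,0]]]'

```text
time_s: 22.6
tcp_pos: [0.6209, -0.3942, 0.2174]
ee_rot: [[-0.962, -0.275, -0.002], [-0.275, 0.962, 0.001], [0.002, 0.001, -1.0]]
wrist_force: [0.2, 0.3, 0.3]
gripper_width: 0.007
gripper_force: 0.0
```

Request:
servo_tool --commands '[[[1,0,0,5,0,0,0],[1,0,0,10,0,0,0],[1,0,0,15,0,0,0],[1,0,0,20,0,0,0],[1,0,0,22,0,0,0]]]'

```text
time_s: 23.1
tcp_pos: [0.621, -0.3906, 0.1978]
ee_rot: [[-0.96, -0.279, -0.001], [-0.279, 0.96, 0.0], [0.0, 0.001, -1.0]]
wrist_force: [0.7, 0.3, 0.1]
gripper_width: 0.008
gripper_force: 0.0
```

Request:
servo_tool --commands '[[[1,0,0,1,0,0,0],[1,0,0,2,0,0,0],[1,0,0,3,0,0,0],[1,0,0,4,0,0,0],[1,0,0,4,0,0,0]]]'

```text
time_s: 23.6
tcp_pos: [0.6212, -0.3914, 0.1944]
ee_rot: [[-0.961, -0.278, 0.0], [-0.278, 0.961, -0.0], [-0.0, -0.0, -1.0]]
wrist_force: [0.1, 0.1, -0.1]
gripper_width: 0.006
gripper_force: 0.0
```

Request:
servo_tool --commands '[[[1,0,0,1,0,0,0],[1,0,0,2,0,0,0],[1,0,0,3,0,0,0],[1,0,0,4,0,0,0],[1,0,0,4,0,0,0]]]'

```text
time_s: 24.1
tcp_pos: [0.6212, -0.3914, 0.1902]
ee_rot: [[-0.961, -0.278, -0.0], [-0.278, 0.961, -0.0], [0.0, -0.0, -1.0]]
wrist_force: [0.5, -0.6, 0.1]
gripper_width: 0.004
gripper_force: 0.0
```

Request:
servo_tool --commands '[[[1,0,0,1,0,0,0],[1,0,0,2,0,0,0],[1,0,0,3,0,0,0],[1,0,0,3,0,0,0],[1,0,0,3,0,0,0]]]'

```text
time_s: 24.6
tcp_pos: [0.6212, -0.3914, 0.1875]
ee_rot: [[-0.961, -0.278, 0.0], [-0.278, 0.961, -0.0], [-0.0, -0.0, -1.0]]
wrist_force: [-0.4, -0.4, -0.2]
gripper_width: 0.006
gripper_force: 0.0
```

Request:
servo_tool --commands '[[[1,0,0,1,0,0,0],[1,0,0,2,0,0,0],[1,0,0,3,0,0,0],[1,0,0,3,0,0,0],[1,0,0,3,0,0,0]]]'

```text
time_s: 25.1
tcp_pos: [0.6212, -0.3914, 0.1844]
ee_rot: [[-0.961, -0.278, 0.0], [-0.278, 0.961, -0.0], [-0.0, -0.0, -1.0]]
wrist_force: [1.4, 0.6, 0.4]
gripper_width: 0.005
gripper_force: 0.0
```

Request:
servo_tool --commands '[[[1,0,0,1,0,0,0],[1,0,0,2,0,0,0],[1,0,0,3,0,0,0],[1,0,0,3,0,0,0],[1,0,0,3,0,0,0]]]'

```text
time_s: 25.6
tcp_pos: [0.6213, -0.3914, 0.1814]
ee_rot: [[-0.961, -0.278, 0.0], [-0.278, 0.961, -0.0], [-0.0, -0.0, -1.0]]
wrist_force: [-0.1, 0.5, -0.3]
gripper_width: 0.008
gripper_force: 0.0
```

Request:
servo_tool --commands '[[[1,0,0,1,0,0,0],[1,0,0,2,0,0,0],[1,0,0,3,0,0,0],[1,0,0,3,0,0,0],[1,0,0,3,0,0,0]]]'

```text
time_s: 26.1
tcp_pos: [0.6213, -0.3914, 0.1785]
ee_rot: [[-0.961, -0.278, 0.0], [-0.278, 0.961, -0.0], [-0.0, -0.0, -1.0]]
wrist_force: [0.8, 0.3, -0.0]
gripper_width: 0.006
gripper_force: 0.0
```

Request:
servo_tool --commands '[[[1,0,0,1,0,0,0],[1,0,0,2,0,0,0],[1,0,0,3,0,0,0],[1,0,0,3,0,0,0],[1,0,0,3,0,0,0]]]'

```text
time_s: 26.6
tcp_pos: [0.6213, -0.3914, 0.1754]
ee_rot: [[-0.961, -0.278, 0.0], [-0.278, 0.961, -0.0], [-0.0, -0.0, -1.0]]
wrist_force: [0.9, -0.4, -0.5]
gripper_width: 0.001
gripper_force: 0.0
```

Request:
servo_tool --commands '[[[1,0,0,1,0,0,0],[1,0,0,2,0,0,0],[1,0,0,3,0,0,0],[1,0,0,3,0,0,0],[1,0,0,3,0,0,0]]]'

```text
time_s: 27.1
tcp_pos: [0.6213, -0.3914, 0.1724]
ee_rot: [[-0.961, -0.278, 0.0], [-0.278, 0.961, -0.0], [-0.0, -0.0, -1.0]]
wrist_force: [-0.3, -0.3, 0.2]
gripper_width: 0.002
gripper_force: 0.0
```

Request:
servo_tool --commands '[[[1,0,0,1,0,0,0],[1,0,0,2,0,0,0],[1,0,0,2,0,0,0],[1,0,0,2,0,0,0],[1,0,0,2,0,0,0]]]'

```text
time_s: 27.6
tcp_pos: [0.6213, -0.3915, 0.1705]
ee_rot: [[-0.961, -0.278, 0.0], [-0.278, 0.961, -0.0], [-0.0, -0.0, -1.0]]
wrist_force: [-0.8, 0.1, -0.2]
gripper_width: 0.009
gripper_force: 0.0
```

Request:
servo_tool --commands '[[[1,0,0,1,0,0,0],[1,0,0,2,0,0,0],[1,0,0,2,0,0,0],[1,0,0,2,0,0,0],[1,0,0,2,0,0,0]]]'

```text
time_s: 28.1
tcp_pos: [0.6213, -0.3914, 0.1685]
ee_rot: [[-0.961, -0.278, 0.0], [-0.278, 0.961, -0.0], [-0.0, -0.0, -1.0]]
wrist_force: [0.3, 0.0, 0.8]
gripper_width: 0.009
gripper_force: 0.1
```

Request:
servo_tool --commands '[[[1,0,0,0.5,0,0,0],[1,0,0,1,0,0,0],[1,0,0,1,0,0,0],[1,0,0,1,0,0,0],[1,0,0,1,0,0,0]]]'

```text
time_s: 28.6
tcp_pos: [0.6213, -0.3914, 0.1684]
ee_rot: [[-0.96, -0.278, 0.001], [-0.278, 0.96, -0.001], [-0.001, -0.001, -1.0]]
wrist_force: [-2.1, 2.0, 4.9]
gripper_width: 0.008
gripper_force: 2.7
```

Contact at TCP 0.1684, so the tips are 15.5 mm *above* the reported TCP and everything must go about 26.5 mm deeper. Back to the bar.

Request:
servo_tool --commands '[[[0.7,0,0,-10,0,0,0],[0.7,0,0,-20,0,0,0],[0.7,0,0,-20,0,0,0],[0.7,0,0,-20,0,0,0],[0.7,0,0,-20,0,0,0]]]'

```text
time_s: 29.1
tcp_pos: [0.6211, -0.3913, 0.1869]
ee_rot: [[-0.961, -0.278, -0.0], [-0.278, 0.961, 0.0], [0.0, 0.0, -1.0]]
wrist_force: [0.1, -0.4, 0.0]
gripper_width: 0.286
gripper_force: 0.0
```

Request:
servo_tool --commands '[[[0.7,0,25,0,0,0,0],[0.7,0,50,0,0,0,0],[0.7,0,75,0,0,0,0],[0.7,0,100,0,0,0,0],[0.7,0,100,0,0,0,0]]]'

```text
time_s: 29.6
tcp_pos: [0.5927, -0.2929, 0.1876]
ee_rot: [[-0.96, -0.281, -0.0], [-0.281, 0.96, 0.001], [0.0, 0.001, -1.0]]
wrist_force: [0.4, -0.6, 0.6]
gripper_width: 0.301
gripper_force: 0.0
```

```bash
python3 -c "
from h import *
goal(.5936,-.2955,.1135,-164.7)"
```

```text
shift [-0.1 -2.8 74.1] turn [ 0.0007 -0.0002  0.0173] th -164.7 t 29.6 F [ 0.4 -0.6  0.6] w 0.301
```

Request:
servo_tool --commands '[[[0.7,0,-3,20,0,0,0],[0.7,0,-3,40,0,0,0],[0.7,0,-3,58,0,0,0],[0.7,0,-3,70,0,0,0],[0.7,0,-3,74,0,0,0]]]'

```text
time_s: 30.1
tcp_pos: [0.5935, -0.2984, 0.1115]
ee_rot: [[-0.961, -0.278, -0.003], [-0.278, 0.961, 0.001], [0.002, 0.001, -1.0]]
wrist_force: [0.3, 0.2, 0.2]
gripper_width: 0.3
gripper_force: 0.0
```

Request:
servo_tool --commands '[[[1,0,0,0,0,0,0],[1,0,0,0,0,0,0],[1,0,0,0,0,0,0],[1,0,0,0,0,0,0],[1,0,0,0,0,0,0]]]'

```text
time_s: 30.6
tcp_pos: [0.5948, -0.2983, 0.1144]
ee_rot: [[-0.96, -0.278, 0.002], [-0.278, 0.96, -0.001], [-0.002, -0.001, -1.0]]
wrist_force: [1.0, 2.4, 0.1]
gripper_width: 0.116
gripper_force: 30.0
```

Request:
servo_tool --commands '[[[1,0,10,0,0,0,0],[1,0,25,0,0,0,0],[1,0,40,0,0,0,0],[1,0,55,0,0,0,0],[1,0,70,0,0,0,0]]]'

```text
time_s: 31.1
tcp_pos: [0.5744, -0.2297, 0.1143]
ee_rot: [[-0.96, -0.279, 0.001], [-0.279, 0.96, -0.001], [-0.001, -0.001, -1.0]]
wrist_force: [-0.9, -1.2, 5.3]
gripper_width: 0.112
gripper_force: 30.0
```

Request:
servo_tool --commands '[[[1,0,15,0,0,0,0],[1,0,30,0,0,0,0],[1,0,45,0,0,0,0],[1,0,60,0,0,0,0],[1,0,70,0,0,0,0]]]'

```text
time_s: 31.6
tcp_pos: [0.5543, -0.1623, 0.1142]
ee_rot: [[-0.96, -0.279, -0.0], [-0.279, 0.96, -0.001], [0.0, -0.001, -1.0]]
wrist_force: [-1.6, -1.8, 5.7]
gripper_width: 0.113
gripper_force: 30.0
```

Request:
servo_tool --commands '[[[1,0,5,0,0,0,0],[1,0,10,0,0,0,0],[1,0,15,0,0,0,0],[1,0,18,0,0,0,0],[1,0,18,0,0,0,0]]]'

```text
time_s: 32.1
tcp_pos: [0.5492, -0.1452, 0.1142]
ee_rot: [[-0.96, -0.279, -0.001], [-0.279, 0.96, -0.0], [0.001, 0.0, -1.0]]
wrist_force: [-3.5, 0.3, 6.7]
gripper_width: 0.116
gripper_force: 30.0
```

Request:
servo_tool --commands '[[[1,0,4,0,0,0,0],[1,0,8,0,0,0,0],[1,0,8,0,0,0,0],[1,0,8,0,0,0,0],[1,0,8,0,0,0,0]]]'

```text
time_s: 32.6
tcp_pos: [0.547, -0.1377, 0.1142]
ee_rot: [[-0.96, -0.279, -0.001], [-0.279, 0.96, -0.0], [0.001, 0.0, -1.0]]
wrist_force: [-2.9, -0.5, 7.2]
gripper_width: 0.113
gripper_force: 30.0
```

Request:
servo_tool --commands '[[[0.7,0,0,0,0,0,0],[0.7,0,0,0,0,0,0],[0.7,0,0,0,0,0,0],[0.7,0,0,0,0,0,0],[0.7,0,0,0,0,0,0]]]'

```text
time_s: 33.1
tcp_pos: [0.5479, -0.1386, 0.113]
ee_rot: [[-0.961, -0.278, -0.001], [-0.278, 0.961, -0.0], [0.001, 0.0, -1.0]]
wrist_force: [-1.0, 0.7, 0.6]
gripper_width: 0.291
gripper_force: 0.0
```

Request:
servo_tool --commands '[[[0.7,0,0,-20,0,0,0],[0.7,0,0,-50,0,0,0],[0.7,0,0,-80,0,0,0],[0.5,0,0,-110,0,0,0],[0,0,0,-120,0,0,0]]]'

```text
time_s: 33.6
tcp_pos: [0.5497, -0.1391, 0.2369]
ee_rot: [[-0.96, -0.278, 0.006], [-0.278, 0.961, -0.001], [-0.006, -0.003, -1.0]]
wrist_force: [1.1, 0.8, -0.2]
gripper_width: 0.4
gripper_force: 0.0
```

```bash
python3 -c "
from prof import *
s=shot('scene','s4');bar(s,lo=-190,hi=-140); tins('t8')
goal(.3798,.2135,.15,-100.7)
print(r.sense()['joints'].round())"
```

```text
-0.05 [(-170, -161)]
-0.04 [(-172, -161)]
0.04 [(-172, -162)]
0.05 [(-172, -161)]
tin [155. 247.] [0.379  0.2116] sides 0.056 0.081 yaw -100.7
shift [ 64.8 385.4  84.1] turn [-0.0028  0.0025 -1.1024] th -100.7 t 33.7 F [ 0.7 -0.  -1. ] w 0.49
[  2.  15.  -6.   0. -69. -76.]
```

View pics/s4.png

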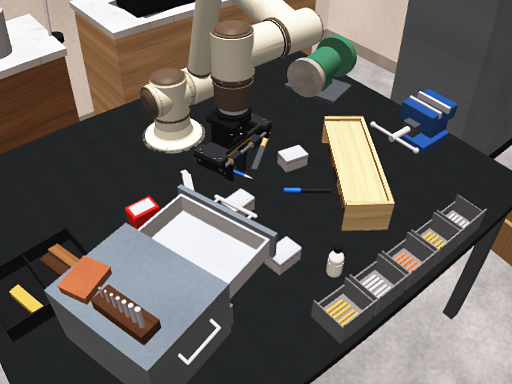

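The scene picture shows the drawer open some 165 mm or more, about square, with its handle at about (235,205) and all tins undisturbed. I'll go to the full tin.

Request:
servo_tool --commands '[[[0,6,38,0,0,0,0],[0,13,77,0,0,0,0],[0,19,116,0,0,0,0],[0,26,154,0,0,0,0],[0,32,193,0,0,0,0]]]'

```text
time_s: 34.2
tcp_pos: [0.4617, 0.0385, 0.2312]
ee_rot: [[-0.961, -0.277, -0.003], [-0.277, 0.961, -0.001], [0.004, -0.0, -1.0]]
wrist_force: [0.3, 0.4, -0.3]
gripper_width: 0.935
gripper_force: 0.0
```

Request:
servo_tool --commands '[[[0,6,38,20,0,0,-0.14],[0,13,77,40,0,0,-0.28],[0,19,116,60,0,0,-0.42],[0,26,154,80,0,0,-0.56],[0,33,192,84,0,0,-0.7]]]'

```text
time_s: 34.7
tcp_pos: [0.3754, 0.212, 0.1454]
ee_rot: [[-0.551, -0.834, -0.006], [-0.834, 0.551, -0.006], [0.008, 0.002, -1.0]]
wrist_force: [0.7, 0.3, 0.5]
gripper_width: 0.999
gripper_force: 0.0
```

Request:
servo_tool --commands '[[[0,0,0,0,0,0,-0.14],[0,0,0,0,0,0,-0.28],[0,0,0,0,0,0,-0.4],[0,0,0,0,0,0,-0.4],[0,0,0,0,0,0,-0.4]]]'

```text
time_s: 35.2
tcp_pos: [0.378, 0.2123, 0.1481]
ee_rot: [[-0.191, -0.982, -0.002], [-0.982, 0.191, -0.002], [0.002, 0.001, -1.0]]
wrist_force: [-0.6, 0.1, -0.5]
gripper_width: 0.997
gripper_force: 0.0
```

```bash
python3 -c "
from h import *
goal(.3797,.213,.0035,-100.7)"
```

```text
shift [ -1.3  -1.7 144.6] turn [ 0.0011 -0.0022 -0.0052] th -100.7 t 35.2 F [-0.6  0.1 -0.5] w 0.997
```

Request:
servo_tool --commands '[[[0,-1,-1,30,0,0,0],[0,-1,-1,60,0,0,0],[0,-1,-1,90,0,0,0],[0,-1,-1,120,0,0,0],[0,-1,-1,135,0,0,0]]]'

```text
time_s: 35.7
tcp_pos: [0.3785, 0.212, 0.0117]
ee_rot: [[-0.191, -0.982, -0.003], [-0.982, 0.191, -0.004], [0.004, 0.002, -1.0]]
wrist_force: [-1.0, -0.3, 0.6]
gripper_width: 1.001
gripper_force: 0.0
```

Request:
servo_tool --commands '[[[0,0,0,5,0,0,0],[0,0,0,9,0,0,0],[0,0,0,9,0,0,0],[0,0,0,9,0,0,0],[0,0,0,9,0,0,0]]]'

```text
time_s: 36.2
tcp_pos: [0.3803, 0.2142, 0.006]
ee_rot: [[-0.188, -0.982, 0.002], [-0.982, 0.188, 0.001], [-0.002, -0.001, -1.0]]
wrist_force: [0.7, 0.1, 0.3]
gripper_width: 0.996
gripper_force: 0.0
```

Request:
servo_tool --commands '[[[1,0,0,0,0,0,0],[1,0,0,0,0,0,0],[1,0,0,0,0,0,0],[1,0,0,0,0,0,0],[1,0,0,0,0,0,0]]]'

```text
time_s: 36.7
tcp_pos: [0.3797, 0.2137, 0.0052]
ee_rot: [[-0.188, -0.982, -0.0], [-0.982, 0.188, -0.0], [0.0, -0.0, -1.0]]
wrist_force: [-0.8, 1.4, -1.0]
gripper_width: 0.642
gripper_force: 30.0
```

Request:
servo_tool --commands '[[[1,0,0,-20,0,0,0],[1,0,0,-60,0,0,0],[1,0,0,-105,0,0,0],[1,0,0,-150,0,0,0],[1,0,0,-190,0,0,0]]]'

```text
time_s: 37.2
tcp_pos: [0.3785, 0.2129, 0.1959]
ee_rot: [[-0.189, -0.982, -0.002], [-0.982, 0.189, -0.001], [0.001, 0.002, -1.0]]
wrist_force: [1.4, 0.9, -6.7]
gripper_width: 0.64
gripper_force: 30.0
```

Request:
servo_tool --commands '[[[1,0,0,-15,0,0,0],[1,0,0,-25,0,0,0],[1,0,0,-25,0,0,0],[1,0,0,-25,0,0,0],[1,0,0,-25,0,0,0]]]'

```text
time_s: 37.7
tcp_pos: [0.3788, 0.213, 0.2182]
ee_rot: [[-0.188, -0.982, -0.003], [-0.982, 0.188, -0.003], [0.004, 0.002, -1.0]]
wrist_force: [-0.2, -0.2, -6.4]
gripper_width: 0.638
gripper_force: 30.0
```

```bash
python3 -c "
from prof import *
goal(.5854,-.2667,.22,-74.2)
s=load('s4')
g=cv2.cvtColor(s['pixels'],cv2.COLOR_RGB2GRAY)
b=np.array([.5487,-.1368,0])
P=[b+d*u+[0,0,z] for d,z in((.035,.172),(.05,.172),(.05,.102),(.05+.17,.102))]
print(proj(s,P).round())
cv2.imwrite('pics/d.png',cv2.resize(s['pixels'][170:300,120:290,::-1],(680,520),interpolation=3))"
```

```text
shift [ 432.2 -293.2   -0.8] turn [ 0.0032 -0.0032 -0.4651] th -74.2 t 37.7 F [-0.2 -0.2 -6.4] w 0.638
[[227. 207.]
 [224. 210.]
 [224. 231.]
 [179. 274.]]
```

View pics/d.png

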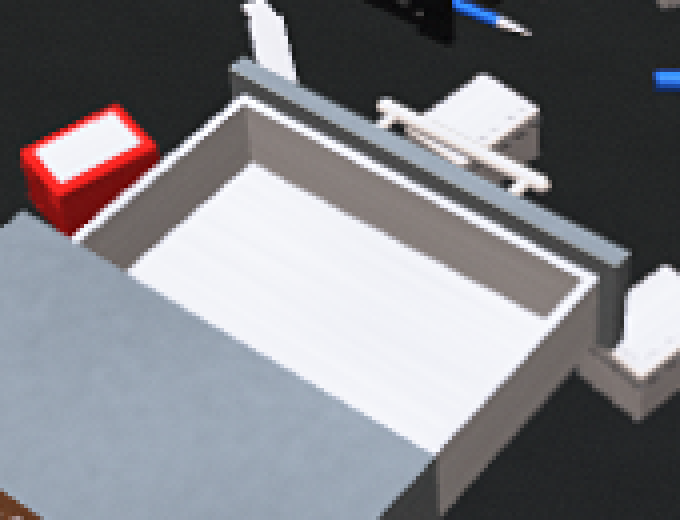

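Request:
servo_tool --commands '[[[1,20,-13,0,0,0,0],[1,50,-34,0,0,0,0],[1,82,-56,0,0,0,0],[1,114,-77,0,0,0,0],[1,146,-99,0,0,0,0]]]'

```text
time_s: 38.2
tcp_pos: [0.4493, 0.0502, 0.219]
ee_rot: [[-0.188, -0.982, -0.002], [-0.982, 0.188, -0.001], [0.002, 0.002, -1.0]]
wrist_force: [0.8, 1.4, -6.9]
gripper_width: 0.641
gripper_force: 30.0
```

Request:
servo_tool --commands '[[[1,30,-20,0,0,0,0],[1,60,-40,0,0,0,0],[1,90,-60,0,0,0,0],[1,118,-80,0,0,0,0],[1,146,-99,0,0,0,0]]]'

```text
time_s: 38.7
tcp_pos: [0.5192, -0.1117, 0.2185]
ee_rot: [[-0.188, -0.982, -0.003], [-0.982, 0.188, -0.0], [0.001, 0.003, -1.0]]
wrist_force: [0.1, -1.0, -5.8]
gripper_width: 0.641
gripper_force: 30.0
```

Request:
servo_tool --commands '[[[1,34,-23,0,0,0,-0.1],[1,68,-46,0,0,0,-0.2],[1,100,-67,0,0,0,-0.3],[1,126,-85,0,0,0,-0.4],[1,147,-99,0,0,0,-0.465]]]'

```text
time_s: 39.2
tcp_pos: [0.5889, -0.275, 0.2174]
ee_rot: [[0.274, -0.962, -0.004], [-0.962, -0.274, 0.001], [-0.002, 0.004, -1.0]]
wrist_force: [0.2, 0.3, -6.2]
gripper_width: 0.639
gripper_force: 30.0
```

Request:
servo_tool --commands '[[[1,0,0,0,0,0,0],[1,0,0,0,0,0,0],[1,0,0,0,0,0,0],[1,0,0,0,0,0,0],[1,0,0,0,0,0,0]]]'

```text
time_s: 39.7
tcp_pos: [0.589, -0.2724, 0.2207]
ee_rot: [[0.273, -0.962, 0.0], [-0.962, -0.273, -0.0], [0.0, -0.0, -1.0]]
wrist_force: [-0.5, 0.2, -6.1]
gripper_width: 0.644
gripper_force: 30.0
```

```bash
python3 -c "
from h import *
goal(.5876,-.2744,.1085,-74.2)
print(ray(load('s4'),[(120+250/4,170+165/4),(120+545/4,170+318/4)],.102))"
```

```text
shift [  1.5   1.9 112.2] turn [-0.0003 -0.0003  0.0012] th -74.2 t 39.7 F [-0.5  0.2 -6.1] w 0.644
[[ 0.44015468 -0.23050599  0.102     ]
 [ 0.6595223  -0.16180719  0.102     ]]
```

Request:
servo_tool --commands '[[[1,0,0,20,0,0,0],[1,0,0,45,0,0,0],[1,0,0,70,0,0,0],[1,0,0,92,0,0,0],[1,0,0,105,0,0,0]]]'

```text
time_s: 40.2
tcp_pos: [0.588, -0.2724, 0.1136]
ee_rot: [[0.273, -0.962, -0.002], [-0.962, -0.273, 0.001], [-0.001, 0.002, -1.0]]
wrist_force: [-0.3, 1.4, -6.7]
gripper_width: 0.644
gripper_force: 30.0
```

Request:
servo_tool --commands '[[[1,0,0,2,0,0,0],[1,0,0,4,0,0,0],[1,0,0,6,0,0,0],[1,0,0,7,0,0,0],[1,0,0,7,0,0,0]]]'

```text
time_s: 40.7
tcp_pos: [0.5894, -0.2734, 0.1091]
ee_rot: [[0.272, -0.962, 0.001], [-0.962, -0.272, -0.001], [0.001, -0.001, -1.0]]
wrist_force: [0.1, -0.4, -6.3]
gripper_width: 0.641
gripper_force: 30.0
```

Request:
servo_tool --commands '[[[1,0,0,0.5,0,0,0],[1,0,0,1,0,0,0],[1,0,0,1.5,0,0,0],[1,0,0,2,0,0,0],[1,0,0,2,0,0,0]]]'

```text
time_s: 41.2
tcp_pos: [0.5892, -0.2735, 0.1074]
ee_rot: [[0.273, -0.962, 0.001], [-0.962, -0.273, -0.001], [0.001, -0.001, -1.0]]
wrist_force: [-1.7, 0.8, -1.9]
gripper_width: 0.645
gripper_force: 30.0
```

Request:
servo_tool --commands '[[[0.2,0,0,0,0,0,0],[0.2,0,0,0,0,0,0],[0.2,0,0,0,0,0,0],[0.2,0,0,0,0,0,0],[0.2,0,0,0,0,0,0]]]'

```text
time_s: 41.7
tcp_pos: [0.5893, -0.2734, 0.1067]
ee_rot: [[0.273, -0.962, 0.001], [-0.962, -0.273, -0.001], [0.001, -0.001, -1.0]]
wrist_force: [-0.6, -0.3, 0.2]
gripper_width: 0.798
gripper_force: 0.0
```

Request:
servo_tool --commands '[[[0.2,0,0,-20,0,0,0],[0.2,0,0,-50,0,0,0],[0.2,0,0,-80,0,0,0],[0.5,0,0,-110,0,0,0],[0.7,0,0,-120,0,0,0]]]'

```text
time_s: 42.2
tcp_pos: [0.5906, -0.274, 0.2306]
ee_rot: [[0.273, -0.962, 0.007], [-0.962, -0.273, -0.003], [0.005, -0.006, -1.0]]
wrist_force: [-0.3, 0.4, 0.7]
gripper_width: 0.695
gripper_force: 0.0
```

```bash
python3 -c "
from h import *
goal(.548,-.1372,.2,-164.7)"
```

```text
shift [-143.3    3.9   29.9] turn [-8.3000e-03  1.0000e-03  1.5802e+00] th -164.7 t 42.2 F [-0.3  0.4  0.7] w 0.695
```

Request:
servo_tool --commands '[[[1,-35,1,0,0,0,0],[1,-70,1,0,0,0,0],[1,-105,2,0,0,0,0],[1,-140,3,0,0,0,0],[1,-174,3,0,0,0,0]]]'

```text
time_s: 42.7
tcp_pos: [0.5376, -0.1054, 0.2255]
ee_rot: [[0.272, -0.962, -0.001], [-0.962, -0.272, -0.0], [-0.0, 0.001, -1.0]]
wrist_force: [-0.1, 0.6, -0.2]
gripper_width: 0.252
gripper_force: 0.0
```

Request:
servo_tool --commands '[[[1,0,0,25,0,0,0],[1,0,0,50,0,0,0],[1,0,0,75,0,0,0],[1,0,0,100,0,0,0],[1,0,0,112,0,0,0]]]'

```text
time_s: 43.2
tcp_pos: [0.5368, -0.1066, 0.1114]
ee_rot: [[0.272, -0.962, -0.005], [-0.962, -0.272, -0.0], [-0.001, 0.005, -1.0]]
wrist_force: [-0.6, 0.5, -0.2]
gripper_width: 0.006
gripper_force: 0.0
```

```bash
python3 -c "
from prof import *
goal(.5487,-.1368,.1135,-74.2)
s=shot('scene','s5');bar(s,lo=-190,hi=-140)
cv2.imwrite('pics/d2.png',cv2.resize(s['pixels'][150:300,110:310,::-1],(800,600),interpolation=3))"
```

```text
shift [32.4 -3.3 -2.1] turn [ 0.0047  0.0013 -0.0002] th -74.2 t 43.2 F [-0.6  0.5 -0.2] w 0.006
-0.05 [(-170, -161)]
-0.04 [(-172, -161)]
0.04 [(-172, -162)]
0.05 [(-172, -160)]
```

View pics/d2.png

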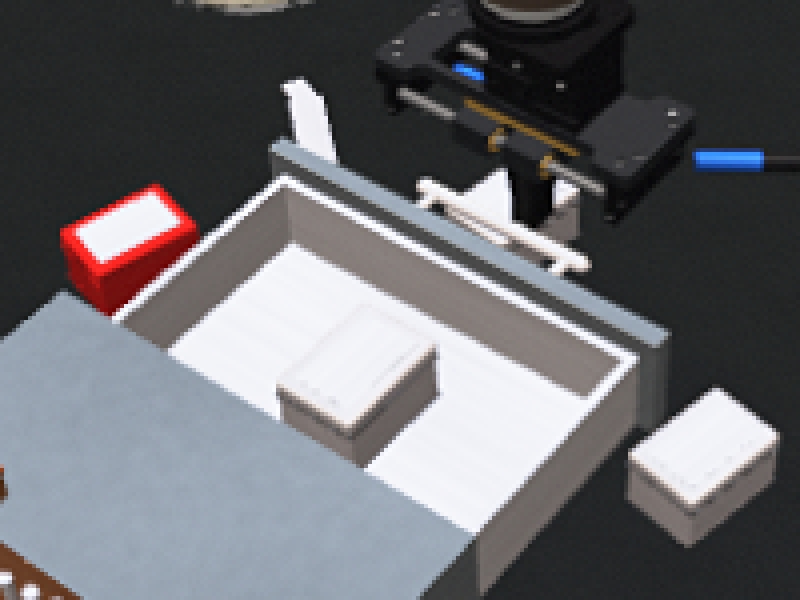

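The full tin stands lid up in the drawer at crop (355,375) and the closed fingers are in front of the bar at (535,210). Tin 3 appears to have been nudged, so I'll re-measure it later. Pushing the drawer shut.

Request:
servo_tool --commands '[[[1,15,-1,-2,0,0,0],[1,30,-2,-2,0,0,0],[1,50,-3,-2,0,0,0],[1,70,-3,-2,0,0,0],[1,90,-3,-2,0,0,0]]]'

```text
time_s: 43.75
tcp_pos: [0.5672, -0.1942, 0.1174]
ee_rot: [[0.272, -0.962, 0.003], [-0.962, -0.272, -0.0], [0.001, -0.002, -1.0]]
wrist_force: [0.1, 1.5, -1.6]
gripper_width: 0.002
gripper_force: 0.9
```

Request:
servo_tool --commands '[[[1,20,0,0,0,0,0],[1,40,0,0,0,0,0],[1,60,0,0,0,0,0],[1,75,0,0,0,0,0],[1,85,0,0,0,0,0]]]'

```text
time_s: 44.25
tcp_pos: [0.5902, -0.2765, 0.1174]
ee_rot: [[0.271, -0.962, 0.002], [-0.963, -0.271, -0.001], [0.002, -0.002, -1.0]]
wrist_force: [-0.4, 0.5, -0.1]
gripper_width: 0.007
gripper_force: 0.0
```

Request:
servo_tool --commands '[[[1,3,0,0,0,0,0],[1,6,0,0,0,0,0],[1,8,0,0,0,0,0],[1,10,0,0,0,0,0],[1,10,0,0,0,0,0]]]'

```text
time_s: 44.75
tcp_pos: [0.5922, -0.2837, 0.1166]
ee_rot: [[0.273, -0.962, 0.001], [-0.962, -0.273, -0.001], [0.001, -0.0, -1.0]]
wrist_force: [-0.6, -0.4, -0.2]
gripper_width: 0.004
gripper_force: 0.0
```

Request:
servo_tool --commands '[[[1,2,0,0,0,0,0],[1,4,0,0,0,0,0],[1,6,0,0,0,0,0],[1,8,0,0,0,0,0],[1,8,0,0,0,0,0]]]'

```text
time_s: 45.25
tcp_pos: [0.5934, -0.2879, 0.1165]
ee_rot: [[0.273, -0.962, -0.002], [-0.962, -0.273, 0.005], [-0.005, 0.001, -1.0]]
wrist_force: [-2.8, 12.2, 6.1]
gripper_width: 0.006
gripper_force: 6.4
```

```bash
python3 -c "
from prof import *
s=shot('scene','s6');bar(s,lo=-60,hi=40); print(r.sense()['wrist_force'],u@(r.sense()['tcp_pos']-[.594,-.297,0]))"
```

```text
-0.05 [(3, 14)]
-0.04 [(3, 12)]
0.04 [(2, 11)]
0.05 [(2, 29)]
[-3.60632385 12.58202026  6.22893082] -0.008907376199652314
```

Request:
servo_tool --commands '[[[1,1,0,0,0,0,0],[1,2,0,0,0,0,0],[1,3,0,0,0,0,0],[1,3,0,0,0,0,0],[1,3,0,0,0,0,0]]]'

```text
time_s: 45.8
tcp_pos: [0.5933, -0.2881, 0.1164]
ee_rot: [[0.274, -0.962, -0.005], [-0.962, -0.274, 0.008], [-0.009, 0.002, -1.0]]
wrist_force: [-5.0, 19.6, 9.2]
gripper_width: 0.002
gripper_force: 10.5
```

Request:
servo_tool --commands '[[[1,-10,0,0,0,0,0],[1,-20,0,0,0,0,0],[1,-40,0,0,0,0,0],[1,-60,0,0,0,0,0],[1,-80,0,0,0,0,0]]]'

```text
time_s: 46.3
tcp_pos: [0.5729, -0.2173, 0.1163]
ee_rot: [[0.272, -0.962, 0.0], [-0.962, -0.272, -0.001], [0.001, -0.0, -1.0]]
wrist_force: [0.4, 0.2, -0.1]
gripper_width: 0.006
gripper_force: 0.0
```

Request:
servo_tool --commands '[[[1,0,0,-30,0,0,0],[0.5,0,0,-60,0,0,0],[0,0,0,-80,0,0,0],[0,0,0,-80,0,0,0],[0,0,0,-80,0,0,0]]]'

```text
time_s: 46.8
tcp_pos: [0.5729, -0.2175, 0.1962]
ee_rot: [[0.272, -0.962, 0.001], [-0.962, -0.272, -0.0], [0.0, -0.0, -1.0]]
wrist_force: [-0.0, 0.1, -0.3]
gripper_width: 0.284
gripper_force: 0.0
```

```bash
python3 -c "
from prof import *
s=shot('scene','s7');bar(s,lo=-60,hi=40); tins('t9')
for f in('s7',):
    c=s; b=c['pixels']; m=(b.min(2)>215).astype(np.uint8)
    for ct in cv2.findContours(m,0,2)[0]:
        if cv2.contourArea(ct)>150: 
            rc=cv2.minAreaRect(ct);M=cv2.moments(ct);print(np.round(rc[0]),ray(c,[(M['m10']/M['m00'],M['m01']/M['m00'])],.05)[0].round(4),cv2.contourArea(ct))
t=load('t9'); cv2.imwrite('pics/d3.png',np.vstack([cv2.resize(t['pixels'][70:280,120:420,::-1],(600,420)),cv2.resize(s['pixels'][140:290,100:400,::-1],(600,180+0))]))"
```

```text
-0.05 [(3, 14), (28, 29)]
-0.04 [(3, 12)]
0.04 [(2, 11)]
0.05 [(2, 29)]
[286. 261.] [ 0.6989 -0.0996  0.05  ] 483.5
[141. 206.] [ 0.3051 -0.2869  0.05  ] 182.0
[191. 198.] [ 0.3732 -0.1622  0.05  ] 233.5
[167. 139.] [ 0.0777 -0.0759  0.05  ] 411.0
[241.  67.] [-0.1674  0.43    0.05  ] 502.0
[25. 38.] [-1.058  -0.1868  0.05  ] 1825.0
[263.  30.] [-0.3643  0.6985  0.05  ] 2074.5
[136.  16.] [-1.0333  0.3089  0.05  ] 1435.0
```

View pics/d3.png

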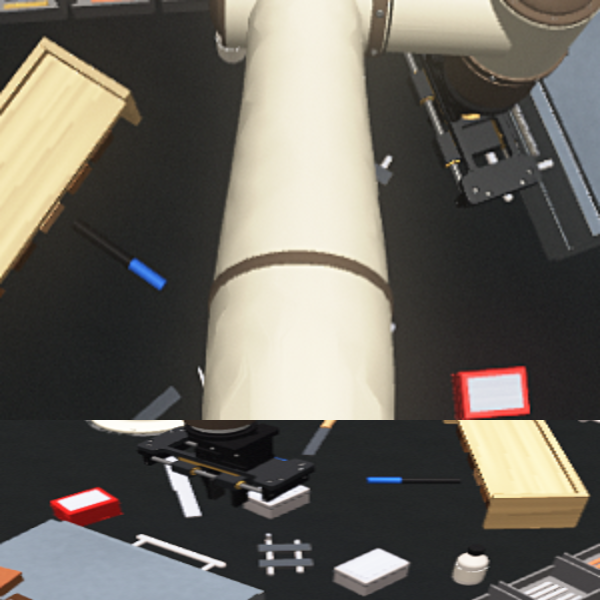

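Drawer shut (bar stalled at 20 N push). Tin 3 was knocked aside, and the arm hides the tins from above. I'll move the arm left to re-measure.

Request:
servo_tool --commands '[[[0,-45,0,-5,0,0,0],[0,-90,0,-10,0,0,0],[0,-135,0,-15,0,0,0],[0,-180,0,-20,0,0,0],[0,-225,0,-20,0,0,0]]]'

```text
time_s: 47.4
tcp_pos: [0.5111, 0.0003, 0.2158]
ee_rot: [[0.272, -0.962, -0.0], [-0.962, -0.272, -0.001], [0.001, 0.001, -1.0]]
wrist_force: [1.2, 1.3, -0.2]
gripper_width: 0.832
gripper_force: 0.0
```

Request:
servo_tool --commands '[[[0,-45,0,0,0,0,0],[0,-90,0,0,0,0,0],[0,-135,0,0,0,0,0],[0,-180,0,0,0,0,0],[0,-220,0,0,0,0,0]]]'

```text
time_s: 47.9
tcp_pos: [0.4506, 0.2121, 0.2151]
ee_rot: [[0.273, -0.962, -0.001], [-0.962, -0.273, -0.002], [0.001, 0.002, -1.0]]
wrist_force: [1.6, 0.7, -0.6]
gripper_width: 0.995
gripper_force: 0.0
```

```bash
python3 -c "
from h import *
tins('t10'); goal(.4455,-.055,.15,-81.3)"
```

```text
tin [266. 214.] [ 0.4453 -0.0549] sides 0.057 0.08 yaw -80.5
tin [276. 113.] [ 0.6976 -0.0965] sides 0.056 0.081 yaw -84.3
shift [259.4  79.7  64.9] turn [0.0002 0.0004 0.1284] th -81.3 t 47.95 F [0.4 2.5 1.1] w 0.996
```

Request:
servo_tool --commands '[[[0,26,8,7,0,0,0],[0,52,16,14,0,0,0],[0,78,24,20,0,0,0],[0,104,32,25,0,0,0],[0,130,40,32,0,0,0]]]'

```text
time_s: 48.45
tcp_pos: [0.4483, 0.0734, 0.1831]
ee_rot: [[0.273, -0.962, -0.001], [-0.962, -0.273, -0.001], [0.001, 0.002, -1.0]]
wrist_force: [0.7, -0.4, 0.1]
gripper_width: 1.0
gripper_force: 0.0
```

Request:
servo_tool --commands '[[[0,35,10,8,0,0,0.03],[0,70,20,16,0,0,0.06],[0,100,30,24,0,0,0.09],[0,129,40,32,0,0,0.126],[0,129,40,32,0,0,0.126]]]'

```text
time_s: 48.95
tcp_pos: [0.4432, -0.0631, 0.15]
ee_rot: [[0.144, -0.99, -0.005], [-0.99, -0.144, -0.001], [0.0, 0.005, -1.0]]
wrist_force: [-0.4, -0.1, -0.3]
gripper_width: 1.0
gripper_force: 0.0
```

Request:
servo_tool --commands '[[[0,0,0,25,0,0,0],[0,0,0,50,0,0,0],[0,0,0,75,0,0,0],[0,0,0,75,0,0,0],[0,0,0,75,0,0,0]]]'

```text
time_s: 49.45
tcp_pos: [0.4457, -0.0602, 0.0773]
ee_rot: [[0.15, -0.989, -0.001], [-0.989, -0.15, -0.001], [0.001, 0.001, -1.0]]
wrist_force: [0.2, 0.4, -0.0]
gripper_width: 1.005
gripper_force: 0.0
```

```bash
python3 -c "
from h import *
goal(.4455,-.055,.005,-81)"
```

```text
shift [-5.2 -0.7 72.2] turn [ 0.001  -0.0009 -0.0061] th -81 t 49.45 F [ 0.2  0.4 -0. ] w 1.005
```

Request:
servo_tool --commands '[[[0,-5,-1,20,0,0,0],[0,-5,-1,40,0,0,0],[0,-5,-1,60,0,0,0],[0,-5,-1,71,0,0,0],[0,-5,-1,71,0,0,0]]]'

```text
time_s: 49.95
tcp_pos: [0.4461, -0.0551, 0.0063]
ee_rot: [[0.15, -0.989, -0.0], [-0.989, -0.15, -0.001], [0.001, 0.0, -1.0]]
wrist_force: [0.5, 0.9, -0.3]
gripper_width: 0.999
gripper_force: 0.0
```

Request:
servo_tool --commands '[[[1,0,0,0,0,0,0],[1,0,0,0,0,0,0],[1,0,0,0,0,0,0],[1,0,0,0,0,0,0],[1,0,0,0,0,0,0]]]'

```text
time_s: 50.45
tcp_pos: [0.446, -0.0552, 0.0068]
ee_rot: [[0.149, -0.989, 0.001], [-0.989, -0.149, -0.0], [0.0, -0.001, -1.0]]
wrist_force: [-0.4, 0.8, 0.8]
gripper_width: 0.639
gripper_force: 30.0
```

Request:
servo_tool --commands '[[[1,0,0,-20,0,0,0],[1,0,0,-60,0,0,0],[1,0,0,-100,0,0,0],[1,0,0,-140,0,0,0],[1,0,0,-180,0,0,0]]]'

```text
time_s: 50.95
tcp_pos: [0.4449, -0.0553, 0.1877]
ee_rot: [[0.149, -0.989, -0.0], [-0.989, -0.149, -0.0], [-0.0, 0.0, -1.0]]
wrist_force: [0.7, 0.4, -0.5]
gripper_width: 0.646
gripper_force: 30.0
```

Request:
servo_tool --commands '[[[1,0,0,0,0,0,0],[1,0,0,0,0,0,0],[1,0,0,0,0,0,0],[1,0,0,0,0,0,0],[1,0,0,0,0,0,0]]]'

```text
time_s: 51.45
tcp_pos: [0.4451, -0.0553, 0.185]
ee_rot: [[0.149, -0.989, -0.003], [-0.989, -0.149, -0.001], [0.0, 0.003, -1.0]]
wrist_force: [0.3, 0.2, -2.5]
gripper_width: 0.642
gripper_force: 30.0
```

```bash
python3 -c "
from h import *
goal(.5146,.3244,.186,-35.9); print(r.sense()['joints'].round(), r.sense()['tcp_pos'])"
```

```text
shift [-365.1 -125.5   -1.5] turn [ 2.900e-03  7.000e-04 -7.943e-01] th -35.9 t 51.45 F [ 0.3  0.2 -2.5] w 0.642
[ 14.   6. -25.   0. -60.  -5.] [ 0.44508436 -0.05531325  0.18501808]
```

Request:
servo_tool --commands '[[[1,-30,-10,0,0,0,0],[1,-70,-24,0,0,0,0],[1,-110,-38,0,0,0,0],[1,-150,-51,0,0,0,0],[1,-185,-63,0,0,0,0]]]'

```text
time_s: 51.95
tcp_pos: [0.4804, 0.139, 0.1855]
ee_rot: [[0.15, -0.989, -0.001], [-0.989, -0.15, -0.001], [0.001, 0.001, -1.0]]
wrist_force: [0.7, -0.6, -0.8]
gripper_width: 0.636
gripper_force: 30.0
```

Request:
servo_tool --commands '[[[1,-40,-14,0,0,0,-0.12],[1,-80,-28,0,0,0,-0.24],[1,-120,-42,0,0,0,-0.36],[1,-150,-53,0,0,0,-0.48],[1,-180,-62,0,0,0,-0.6]]]'

```text
time_s: 52.45
tcp_pos: [0.5148, 0.3259, 0.1848]
ee_rot: [[0.686, -0.728, -0.001], [-0.728, -0.686, -0.002], [0.001, 0.002, -1.0]]
wrist_force: [-1.1, 0.5, -1.5]
gripper_width: 0.642
gripper_force: 30.0
```

Request:
servo_tool --commands '[[[1,0,0,0,0,0,-0.1],[1,0,0,0,0,0,-0.194],[1,0,0,0,0,0,-0.194],[1,0,0,0,0,0,-0.194],[1,0,0,0,0,0,-0.194]]]'

```text
time_s: 52.95
tcp_pos: [0.5148, 0.3241, 0.1859]
ee_rot: [[0.809, -0.588, -0.0], [-0.588, -0.809, -0.001], [0.0, 0.001, -1.0]]
wrist_force: [-0.0, 0.4, -1.6]
gripper_width: 0.644
gripper_force: 30.0
```

```bash
python3 -c "
from h import *
goal(.5146,.3244,.0965,-35.9)"
```

```text
shift [-0.4 -0.2 89.4] turn [ 0.0008 -0.0003 -0.0019] th -35.9 t 52.95 F [-0.   0.4 -1.6] w 0.644
```

Request:
servo_tool --commands '[[[1,0,0,20,0,0,0],[1,0,0,45,0,0,0],[1,0,0,65,0,0,0],[1,0,0,80,0,0,0],[1,0,0,86,0,0,0]]]'

```text
time_s: 53.45
tcp_pos: [0.5141, 0.3234, 0.0985]
ee_rot: [[0.809, -0.588, -0.002], [-0.588, -0.809, -0.002], [-0.0, 0.003, -1.0]]
wrist_force: [-0.2, -1.1, -1.4]
gripper_width: 0.643
gripper_force: 30.0
```

Request:
servo_tool --commands '[[[1,0,0,1,0,0,0],[1,0,0,2,0,0,0],[1,0,0,3,0,0,0],[1,0,0,3,0,0,0],[1,0,0,3,0,0,0]]]'

```text
time_s: 53.95
tcp_pos: [0.5151, 0.3246, 0.0978]
ee_rot: [[0.81, -0.587, 0.001], [-0.587, -0.81, 0.0], [0.001, -0.001, -1.0]]
wrist_force: [0.4, -1.0, -0.5]
gripper_width: 0.645
gripper_force: 30.0
```

Request:
servo_tool --commands '[[[1,0,0,0.5,0,0,0],[1,0,0,1,0,0,0],[1,0,0,1.5,0,0,0],[1,0,0,1.5,0,0,0],[1,0,0,1.5,0,0,0]]]'

```text
time_s: 54.45
tcp_pos: [0.515, 0.3245, 0.0968]
ee_rot: [[0.81, -0.586, 0.001], [-0.586, -0.81, 0.0], [0.001, -0.001, -1.0]]
wrist_force: [-2.5, -0.5, 6.1]
gripper_width: 0.642
gripper_force: 30.0
```

Request:
servo_tool --commands '[[[0.15,0,0,0,0,0,0],[0.15,0,0,0,0,0,0],[0.15,0,0,0,0,0,0],[0.15,0,0,0,0,0,0],[0.15,0,0,0,0,0,0]]]'

```text
time_s: 54.95
tcp_pos: [0.5149, 0.3244, 0.0956]
ee_rot: [[0.81, -0.587, 0.0], [-0.587, -0.81, -0.0], [0.0, 0.0, -1.0]]
wrist_force: [1.2, 0.3, -0.3]
gripper_width: 0.844
gripper_force: 0.0
```

Request:
servo_tool --commands '[[[0.15,0,0,-20,0,0,0],[0.15,0,0,-50,0,0,0],[0,0,0,-80,0,0,0],[0,0,0,-90,0,0,0],[0,0,0,-90,0,0,0]]]'

```text
time_s: 55.45
tcp_pos: [0.5155, 0.3251, 0.1874]
ee_rot: [[0.81, -0.586, 0.003], [-0.586, -0.81, 0.002], [0.001, -0.004, -1.0]]
wrist_force: [-0.5, 0.6, -0.9]
gripper_width: 0.98
gripper_force: 0.0
```

```bash
python3 -c "
from h import *
goal(.6976,-.0965,.18,-84.3)"
```

```text
shift [394.7 234.7   6.9] turn [-3.900e-03  7.000e-04  8.446e-01] th -84.3 t 55.45 F [-0.5  0.6 -0.9] w 0.98
```

Request:
servo_tool --commands '[[[0,39,23,0,0,0,0],[0,78,46,0,0,0,0],[0,117,70,0,0,0,0],[0,156,93,0,0,0,0],[0,195,116,0,0,0,0]]]'

```text
time_s: 55.95
tcp_pos: [0.6042, 0.1142, 0.1836]
ee_rot: [[0.81, -0.586, -0.003], [-0.586, -0.81, -0.001], [-0.002, 0.003, -1.0]]
wrist_force: [0.4, 0.2, 0.1]
gripper_width: 1.001
gripper_force: 0.0
```

Request:
servo_tool --commands '[[[0,39,23,0,0,0,0.14],[0,78,46,0,0,0,0.28],[0,117,70,0,0,0,0.42],[0,156,93,0,0,0,0.56],[0,199,118,5,0,0,0.7]]]'

```text
time_s: 56.45
tcp_pos: [0.6967, -0.0976, 0.1793]
ee_rot: [[0.237, -0.972, -0.002], [-0.972, -0.237, 0.0], [-0.0, 0.002, -1.0]]
wrist_force: [0.6, 1.0, 0.5]
gripper_width: 0.997
gripper_force: 0.0
```

Request:
servo_tool --commands '[[[0,0,0,20,0,0,0.14],[0,0,0,40,0,0,0.144],[0,0,0,60,0,0,0.144],[0,0,0,80,0,0,0.144],[0,0,0,80,0,0,0.144]]]'

```text
time_s: 56.95
tcp_pos: [0.6931, -0.0962, 0.0948]
ee_rot: [[0.099, -0.995, -0.011], [-0.995, -0.099, 0.0], [-0.001, 0.011, -1.0]]
wrist_force: [-0.6, 0.6, -0.5]
gripper_width: 0.999
gripper_force: 0.0
```

Request:
servo_tool --commands '[[[0,0,0,0,0,0,0],[0,0,0,0,0,0,0],[0,0,0,0,0,0,0],[0,0,0,0,0,0,0],[0,0,0,0,0,0,0]]]'

```text
time_s: 57.45
tcp_pos: [0.697, -0.0962, 0.1017]
ee_rot: [[0.1, -0.995, 0.002], [-0.995, -0.1, -0.0], [0.0, -0.001, -1.0]]
wrist_force: [0.8, -0.3, 0.1]
gripper_width: 0.999
gripper_force: 0.0
```

```bash
python3 -c "
from h import *
goal(.6976,-.0965,.005,-84.3)
c=shot('scene','s8'); b=c['pixels']; m=(b.min(2)>215).astype(np.uint8)
for ct in cv2.findContours(m,0,2)[0]:
    M=cv2.moments(ct)
    if M['m00']>150: p=[(M['m10']/M['m00'],M['m01']/M['m00'])];print(np.round(p),ray(c,p,.05)[0].round(4),ray(c,p,.14)[0].round(4),M['m00'])"
```

```text
shift [ 0.3 -0.4 96.7] turn [-0.0015 -0.0003  0.0006] th -84.3 t 57.45 F [ 0.8 -0.3  0.1] w 0.999
[[286. 261.]] [ 0.6989 -0.0997  0.05  ] [ 0.7529 -0.1531  0.14  ] 478.0
[[141. 206.]] [ 0.3049 -0.2864  0.05  ] [ 0.3965 -0.3219  0.14  ] 177.5
[[191. 194.]] [ 0.3481 -0.1506  0.05  ] [ 0.4356 -0.1991  0.14  ] 326.0
[[353. 137.]] [0.439  0.4247 0.05  ] [0.5178 0.3211 0.14  ] 235.5
[[173. 138.]] [ 0.0833 -0.047   0.05  ] [ 0.1961 -0.1054  0.14  ] 566.0
[[326. 111.]] [0.2717 0.4646 0.05  ] [0.3665 0.3573 0.14  ] 378.5
[[28. 41.]] [-1.0579 -0.1868  0.05  ] [-0.8359 -0.2319  0.14  ] 1823.0
[[318.  61.]] [-0.0245  0.7183  0.05  ] [0.0987 0.5866 0.14  ] 2510.5
[[268.   5.]] [-0.646   0.9597  0.05  ] [-0.4635  0.805   0.14  ] 245.0
[[125.  13.]] [-1.0251  0.3281  0.05  ] [-0.8063  0.2338  0.14  ] 1500.5
```

Request:
servo_tool --commands '[[[0,0,0,25,0,0,0],[0,0,0,50,0,0,0],[0,0,0,75,0,0,0],[0,0,0,92,0,0,0],[0,0,0,94,0,0,0]]]'

```text
time_s: 58.0
tcp_pos: [0.6947, -0.0963, 0.004]
ee_rot: [[0.099, -0.995, -0.005], [-0.995, -0.099, -0.0], [-0.0, 0.005, -1.0]]
wrist_force: [-1.0, -0.0, -0.7]
gripper_width: 1.002
gripper_force: 0.0
```

Request:
servo_tool --commands '[[[1,0,0,0,0,0,0],[1,0,0,0,0,0,0],[1,0,0,0,0,0,0],[1,0,0,0,0,0,0],[1,0,0,0,0,0,0]]]'

```text
time_s: 58.5
tcp_pos: [0.6975, -0.0962, 0.0079]
ee_rot: [[0.1, -0.995, 0.002], [-0.995, -0.1, -0.0], [0.0, -0.002, -1.0]]
wrist_force: [0.4, -0.2, 1.2]
gripper_width: 0.644
gripper_force: 30.0
```

Request:
servo_tool --commands '[[[1,0,0,-20,0,0,0],[1,0,0,-60,0,0,0],[1,0,0,-100,0,0,0],[1,0,0,-140,0,0,0],[1,0,0,-180,0,0,0]]]'

```text
time_s: 59.0
tcp_pos: [0.6961, -0.0961, 0.1883]
ee_rot: [[0.1, -0.995, -0.001], [-0.995, -0.1, 0.0], [-0.0, 0.001, -1.0]]
wrist_force: [0.9, -0.7, -1.4]
gripper_width: 0.644
gripper_force: 30.0
```

Request:
servo_tool --commands '[[[1,0,0,0,0,0,0],[1,0,0,0,0,0,0],[1,0,0,0,0,0,0],[1,0,0,0,0,0,0],[1,0,0,0,0,0,0]]]'

```text
time_s: 59.5
tcp_pos: [0.6961, -0.0962, 0.1851]
ee_rot: [[0.1, -0.995, -0.003], [-0.995, -0.1, -0.0], [0.0, 0.003, -1.0]]
wrist_force: [-1.3, -0.1, -1.3]
gripper_width: 0.641
gripper_force: 30.0
```

```bash
python3 -c "
from h import *
goal(.5881,.2712,.186,-35.9)
print(r.sense()['tcp_pos']); tins('t11')"
```

```text
shift [-376.3   70.8   -0.8] turn [ 0.0028  0.0011 -0.8442] th -35.9 t 59.5 F [-1.3 -0.1 -1.3] w 0.641
[ 0.69606158 -0.09620246  0.1850814 ]
```

Request:
servo_tool --commands '[[[1,-30,6,0,0,0,0],[1,-70,13,0,0,0,0],[1,-110,21,0,0,0,0],[1,-150,28,0,0,0,0],[1,-190,36,0,0,0,0]]]'

```text
time_s: 60.05
tcp_pos: [0.6413, 0.0906, 0.1864]
ee_rot: [[0.1, -0.995, -0.0], [-0.995, -0.1, -0.001], [0.001, 0.0, -1.0]]
wrist_force: [0.3, 0.5, -0.4]
gripper_width: 0.642
gripper_force: 30.0
```

Request:
servo_tool --commands '[[[1,-40,7,0,0,0,-0.13],[1,-80,15,0,0,0,-0.26],[1,-120,23,0,0,0,-0.39],[1,-155,29,0,0,0,-0.52],[1,-186,35,0,0,0,-0.65]]]'

```text
time_s: 60.55
tcp_pos: [0.5877, 0.2726, 0.1864]
ee_rot: [[0.686, -0.727, -0.0], [-0.727, -0.686, -0.001], [0.0, 0.0, -1.0]]
wrist_force: [-0.1, -0.5, -1.5]
gripper_width: 0.643
gripper_force: 30.0
```

Request:
servo_tool --commands '[[[1,0,0,0,0,0,-0.1],[1,0,0,0,0,0,-0.194],[1,0,0,0,0,0,-0.194],[1,0,0,0,0,0,-0.194],[1,0,0,0,0,0,-0.194]]]'

```text
time_s: 61.05
tcp_pos: [0.5886, 0.2705, 0.1866]
ee_rot: [[0.809, -0.588, 0.0], [-0.588, -0.809, -0.001], [0.0, 0.0, -1.0]]
wrist_force: [-1.5, -0.2, -1.7]
gripper_width: 0.639
gripper_force: 30.0
```

```bash
python3 -c "
from h import *
goal(.5881,.2712,.0975,-35.9)"
```

```text
shift [-0.9 -0.3 89.1] turn [ 0.0004 -0.0003 -0.002 ] th -35.9 t 61.05 F [-1.5 -0.2 -1.7] w 0.639
```

Request:
servo_tool --commands '[[[1,-1,0,20,0,0,0],[1,-1,0,45,0,0,0],[1,-1,0,65,0,0,0],[1,-1,0,80,0,0,0],[1,-1,0,86,0,0,0]]]'

```text
time_s: 61.55
tcp_pos: [0.5869, 0.2704, 0.0988]
ee_rot: [[0.809, -0.588, -0.003], [-0.588, -0.809, -0.002], [-0.001, 0.003, -1.0]]
wrist_force: [-0.2, -0.7, -1.1]
gripper_width: 0.646
gripper_force: 30.0
```

Request:
servo_tool --commands '[[[1,0,0,1,0,0,0],[1,0,0,2,0,0,0],[1,0,0,3,0,0,0],[1,0,0,3,0,0,0],[1,0,0,3,0,0,0]]]'

```text
time_s: 62.05
tcp_pos: [0.588, 0.2716, 0.0984]
ee_rot: [[0.81, -0.587, 0.001], [-0.587, -0.81, 0.0], [0.001, -0.001, -1.0]]
wrist_force: [-0.4, -0.4, -2.0]
gripper_width: 0.639
gripper_force: 30.0
```

Request:
servo_tool --commands '[[[1,0,0,0.5,0,0,0],[1,0,0,1,0,0,0],[1,0,0,1.5,0,0,0],[1,0,0,1.5,0,0,0],[1,0,0,1.5,0,0,0]]]'

```text
time_s: 62.55
tcp_pos: [0.588, 0.2715, 0.0979]
ee_rot: [[0.81, -0.586, 0.002], [-0.586, -0.81, 0.0], [0.001, -0.001, -1.0]]
wrist_force: [-2.7, -0.3, 5.1]
gripper_width: 0.642
gripper_force: 30.0
```

Request:
servo_tool --commands '[[[0.15,0,0,0,0,0,0],[0.15,0,0,0,0,0,0],[0.15,0,0,0,0,0,0],[0.15,0,0,0,0,0,0],[0.15,0,0,0,0,0,0]]]'

```text
time_s: 63.05
tcp_pos: [0.5877, 0.2713, 0.096]
ee_rot: [[0.81, -0.587, 0.0], [-0.587, -0.81, -0.001], [0.0, 0.0, -1.0]]
wrist_force: [-0.5, -0.8, -0.8]
gripper_width: 0.848
gripper_force: 0.0
```

Request:
servo_tool --commands '[[[0.15,0,0,-20,0,0,0],[0.15,0,0,-60,0,0,0],[0,0,0,-100,0,0,0],[0,0,0,-140,0,0,0],[0,0,0,-160,0,0,0]]]'

```text
time_s: 63.55
tcp_pos: [0.5891, 0.272, 0.261]
ee_rot: [[0.81, -0.586, 0.006], [-0.586, -0.81, 0.003], [0.003, -0.006, -1.0]]
wrist_force: [-0.3, 0.2, -0.1]
gripper_width: 0.982
gripper_force: 0.0
```

Request:
servo_tool --commands '[[[0,0,40,0,0,0,0],[0,0,80,0,0,0,0],[0,0,120,0,0,0,0],[0,0,160,0,0,0,0],[0,0,200,0,0,0,0]]]'

```text
time_s: 64.05
tcp_pos: [0.4693, 0.1082, 0.2563]
ee_rot: [[0.81, -0.586, 0.001], [-0.586, -0.81, -0.0], [0.001, -0.0, -1.0]]
wrist_force: [-0.3, -1.6, -0.5]
gripper_width: 0.997
gripper_force: 0.0
```

Request:
servo_tool --commands '[[[0,20,30,0,0,0,0],[0,40,60,0,0,0,0],[0,60,90,0,0,0,0],[0,80,120,0,0,0,0],[0,80,120,0,0,0,0]]]'

```text
time_s: 64.55
tcp_pos: [0.4641, -0.0376, 0.2565]
ee_rot: [[0.807, -0.59, 0.0], [-0.59, -0.807, -0.001], [0.001, 0.0, -1.0]]
wrist_force: [0.8, 1.0, 0.1]
gripper_width: 0.999
gripper_force: 0.0
```

```bash
python3 -c "
from prof import *
s=shot('scene','s9'); t=shot('top','t12'); bar(s,lo=-60,hi=40)
cv2.imwrite('pics/f.png',np.hstack([cv2.resize(t['pixels'][80:275,25:215,::-1],(400,410),interpolation=3),cv2.resize(s['pixels'][100:290,130:400,::-1],(400,410),interpolation=3)]))"
```

```text
-0.05 [(3, 16), (26, 34)]
-0.04 [(3, 12)]
0.04 [(2, 11)]
0.05 [(1, 31)]
```

View pics/f.png

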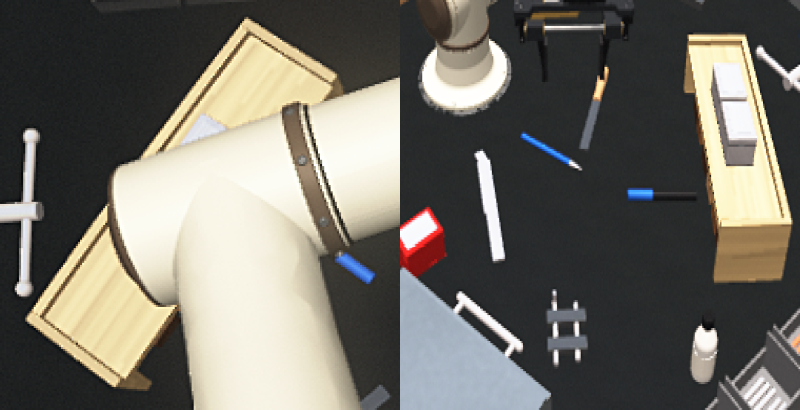

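The row stands neatly mid-board (scene crop (733,95) and (740,120)), with the drawer shut and the marker and clamp in place. One numeric check of the row, then hand in.

Run:
```python
from h import *
c=load('s9'); h=cv2.cvtColor(c['pixels'],cv2.COLOR_RGB2HSV)
m=((h[...,1]<25)&(h[...,2]>195)).astype(np.uint8); m[:,:335]=0; m[:,385:]=0; m[:115]=0; m[185:]=0
w=np.array([.81,-.586]);n=np.array([.586,.81])
for ct in cv2.findContours(m,0,2)[0]:
    if cv2.contourArea(ct)<40: continue
    P=ray(c,ct[:,0],.14)[:,:2]-[.551,.298]
    print(cv2.contourArea(ct),'along',(P@w).min().round(3),(P@w).max().round(3),'across',(P@n).min().round(3),(P@n).max().round(3))
```

```text
306.5 along 0.009 0.089 across -0.03 0.025
259.5 along -0.083 0.0 across -0.03 0.026
```

Gap is about 9 mm, the row is centred within about 2 mm, and it lies along the board.

```bash
python3 -c "
from station import r
print(r.finish_job())"
```

```text
the job is handed in; nothing more can be done
None
```

I handed the job in: the full tin (about 0.6 kg) is lid up in the shut top drawer, and the two empties stand mid-shelf with a gap of about 9 mm. Once, closed fingers pressed a tin's lid at about 77 N wrist force (limit 120 N). It looked undamaged.

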